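# Free a locked tablet tray with the service hook

### The job

The tablet tray of the feeder is locked in. Take the hooked service rod and, reaching in under the clear hood with it, pull the red release post all the way forward; touch the post with the rod only. Then lay the rod gently down flat on the counter, draw the tray out to its stop by its blue grip and let go, leaving the bottle, carton and cup undisturbed.

Things in the scene. Friction and masses are not known exactly. Their poses are not given: they have to be found in the camera images.
- feeder: white bench-top tablet feeder, fixed, 385 deep (x), 380 wide (y). Origin: counter level, middle of its front; x runs into the machine, y to its left, z up. Cheeks 40 thick, 103 high leave a bay 300 wide; tray top at height 48 over x 0..152. Open above for x 0..118; from x 118 back a clear hood covers the bay, underside at height 103, top 107. Bay's back wall at x 260; housing behind it 131 high.
- release_post: upright red post under the hood, 12 in diameter, heights 48 to 90 above the counter, on the steel release slide (plate top at height 48). Origin: its centre, height 69. Locked, it stands near x 200, y 0 in the feeder's frame, with 50 free behind it; it slides straight to the feeder's front (-x). Free room beside it: 30 on its left (then ramp and brass plunger, top 54, later 66), 140 on its right.
- release (a joint): travel of the release slide towards the feeder's front, m: near 0 locked, 0.030 at its stop. About 3 N to move; it stays where it is left. It lifts the lock plunger; the tray comes free from about 0.021.
- tray (a joint): travel of the tray out of the feeder (towards feeder -x), m: 0 fully in, 0.110 at its stop. About 3 N to move once freed; it stays where it is left. Tray frame 288 wide, underside at height 16.
- tray_grip (a point): centre of the blue pull grip on the middle of the tray's front: a block 24 wide (feeder y), 46 long (feeder x), 26 high (heights 16 to 42). It moves with the tray; pinch it across its width from above.
- hook_grip (a point): centre of the black handle of the service rod: 130 long (x), 24 wide (y), 28 high, 14 above the counter as it lies. x runs along the rod to its hook, y to the side the hook turns to, z up. Steel shaft, 6 thick, along x to 210; crossbar at x 210, y 0..40; lip back from there to x 193 at y 40; mouth 34 clear; all level with this point. Mass about 0.15 kg, balances about 15 ahead of this point.
- hook_bight (a point): point on the middle of the hook's crossbar, at x 210, y 20 from the handle's centre; same axes.
- bottle: amber jar with a white cap, 62 across, 100 high, standing on the counter; origin under its centre. A bystander.
- carton: white and green medicine carton, 120 x 65 x 45, lying on the counter; origin under its centre. A bystander.
- cup: small white cup, 54 across, 45 high, standing on the counter; origin under its centre. A bystander.

How it is judged:
By the outcome, as a careful person would: the job done as asked, in the order asked, and still so for the second after the job is handed in, with the robot touching nothing.
It also fails if it takes over 61 s, if anything falls off the work surface, if the arm or the gripper's body presses on something with over 40 N, if the wrist force passes 120 N, or if a joint passes its speed limit or range.

### The arm

A 6-joint arm with a two-finger parallel gripper is mounted at the origin on the work surface. World frame = base frame: x ahead of the robot, y to its left, z up, the work surface at z = 0. Lengths are in m, angles in rad, forces in N, time in s.
With the tool pointing down it reaches from about 0.35 to 0.725 m from the base axis. Payload 4.3 kg.
Tool frame: the origin (TCP) lies midway between the tips of the shut fingers; the grasp point (between the pads) lies 19 mm behind it; z points along the fingers, x is the direction in which the jaws open and shut, and the axes are right-handed (so a half turn about z gives the same grasp; the last joint's range is limited). The gripper opens to 85 mm and grips with 20 to 120 N. Pads are 22 mm wide; open, the fingers measure 114 mm over their backs; the gripper's body (76 mm by 85 mm) begins 54 mm behind the grasp point. The pads swing forward as they close: fully open they stand 13 mm farther back than shut.
Start: joints at [1.207, 0.377, 0.081, 1.274, 0, 1.46], TCP at [0.144, 0.557, 0.199] pointing down, gripper open.
Joint ranges: [-2.72, 2.72], [-0.84, 1.66], [-1.02, 1.22], [-1.77, 2.12], [-1.37, 1.28], [-3.14, 3.14]. Speed limits (rad/s): [2.57, 2.57, 3.14, 3.14, 3.14, 3.14].

### API

Orientations are given as a unit quaternion [x, y, z, w].
In Python, from rig import telemetry, get_image, camera_model, arm gives the robot as it stands. The module is installed in compiled form; this text tells all that it offers.
- The arm moves only by the shell command python3 -m handwheel 'ROWS' [OPENING] [FORCE]. ROWS is JSON, a list of rows, each an object of numbers: "dx", "dy", "dz": the shift along the tool's x, y, z in m; "ax", "ay", "az": the turn, a rotation vector about the tool's x, y, z in degrees. In form: [{"dx": .., "dy": .., "dz": .., "ax": .., "ay": .., "az": ..}, ...]. A call has 1 to 8 rows; each row is the pose to reach, as a shift and turn from the pose commanded when the call began, along the tool's axes at that moment; what a row does not reach only later rows make up. A row lasts 1/8 s, in which the tool goes at most 62.5 mm and 10.7 degrees, less where a joint would pass 70% of its speed; a pose out of reach is approached as far as the arm can. A call with a gripper value outside its range is refused whole. OPENING is the closure, from 0 (fully open) to 1 (shut), set as the call begins (- or left out, the last holds). The fingers move at their own pace and stop on an object; FORCE is the grip in N (left out, the last holds). Time passes only in rows, so rows that repeat a pose let the fingers close. It gives the time, the measured TCP pose, the force and the opening at its end, in the units of the state.
- telemetry.observe(): the state, without advancing time (a new reading comes with each control period).
- get_image(name): name is "scene" or "side" or "wrist"; returns the picture (400x640x3 uint8, red, green, blue); there is no depth.
- camera_model(name): a dict with "camera_matrix" (3x3 intrinsics, pixels), "rvec" (rotation vector, rad) and "tvec" (3), from world to camera coordinates, as OpenCV has them. Camera axes: x right, y down, z forward; pixel columns grow to the right and rows downward; lengths in m; the calibration is good to about 2 mm. A picture is of the moment at which its call begins: read the wrist's pose just before it. camera_model takes no time and is no camera call; for the wrist camera it gives the pose at the moment of the call.
- arm.finish_job(): hands the job in, once; it reports no verdict.
The state is a dict: "time_s": time; "joint_positions": joint angles; "dq": joint speeds; "joint_efforts": joint torques, N m; "position": TCP position; "tool_rot": TCP orientation; "ft_force": force on the tool from outside, world axes, zero at the start; "ft_torque": the same for the moment, N m; "opening": finger opening in m.
Only numpy, scipy, OpenCV 4.12 (cv2) and the standard library are available. Lean on these libraries where they do the work, as an engineer would, in place of code of your own. Each camera call takes 0.05 s, during which the arm holds its last target.

## Working session

There is one attempt and no reset: what is moved stays moved. The work goes in short steps, Python scripts to look and compute and a shell command to move; the robot and the scene stay as the last step left them, time stands still between calls to the robot, and variables do not carry over. Pictures are saved under pics/ and viewed, and the job is handed in when it is done.

```bash
mkdir -p pics; ls; python3 - <<'E'
from rig import telemetry,get_image,camera_model
import cv2
print(telemetry.observe())
for n in ["scene","side","wrist"]:
    m=camera_model(n); print(n,m)
    cv2.imwrite(f"pics/{n}0.png",cv2.cvtColor(get_image(n),cv2.COLOR_RGB2BGR))
E
```

```text
pics
{'time_s': 0.0, 'joint_positions': array([1.20669737e+00, 3.78048156e-01, 7.96297910e-02, 1.27437017e+00,
       1.00965662e-05, 1.46052273e+00]), 'dq': array([-0.00042354, -0.00089067,  0.00086988, -0.00086284, -0.00027571,
        0.00023022]), 'joint_efforts': array([-1.78701172e-03, -4.63600230e+01,  2.69877326e+01,  2.06444424e-02,
       -2.94876281e-04, -1.34697621e-05]), 'position': array([0.14411078, 0.55591945, 0.19767093]), 'tool_rot': array([ 7.90919514e-01,  6.11919381e-01, -8.52761815e-04,  5.14821902e-04]), 'ft_force': array([-0.03062786,  1.26230828, -0.32073235]), 'ft_torque': array([0.03640802, 0.01824764, 0.02427675]), 'opening': 0.08536619526240566}
scene {'camera_matrix': array([[454.31746895,   0.        , 316.20356639],
       [  0.        , 454.31746895, 200.3100715 ],
       [  0.        ,   0.        ,   1.        ]]), 'rvec': array([ 0.77386091,  2.45333868, -1.23354017]), 'tvec': array([ 0.50172139, -0.11623561,  1.85234237])}
side {'camera_matrix': array([[361.84543922,   0.        , 320.26646385],
       [  0.        , 361.84543922, 199.46147074],
       [  0.        ,   0.        ,   1.        ]]), 'rvec': array([ 0.16245562, -2.88053367,  1.18646041]), 'tvec': array([0.57832561, 0.16549563, 1.21277508])}
wrist {'camera_matrix': array([[282.0485046 ,   0.        , 317.4903924 ],
       [  0.        , 282.0485046 , 198.23518008],
       [  0.        ,   0.        ,   1.        ]]), 'rvec': array([-2.26490612, -1.75237292, -0.29331103]), 'tvec': array([-0.57429739, -0.04346345,  0.38008403])}
```

View pics/scene0.png

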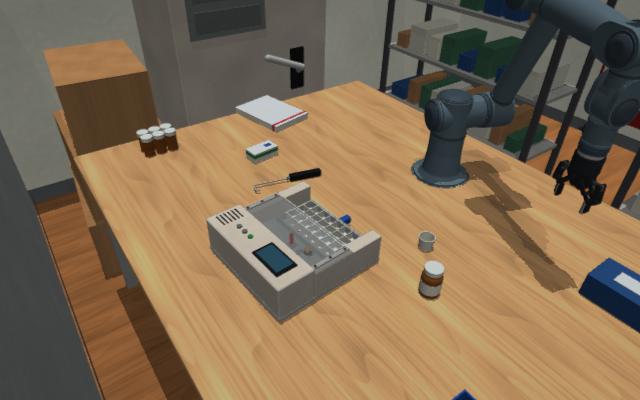

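View pics/side0.png

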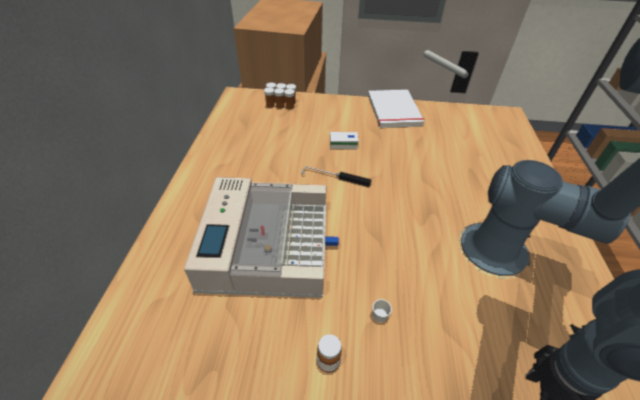

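View pics/wrist0.png

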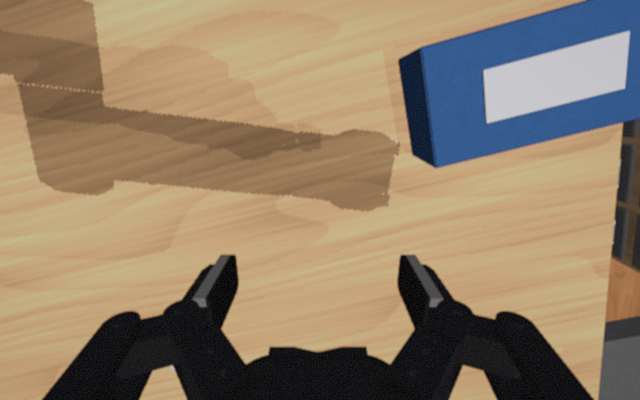

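```bash
cat > h.py <<'E'
import numpy as np,cv2
from rig import telemetry,get_image,camera_model
from scipy.spatial.transform import Rotation as R
def ray(m,p):
    Rm=cv2.Rodrigues(m["rvec"])[0]; K=m["camera_matrix"]
    d=Rm.T@(np.linalg.inv(K)@np.array([p[0],p[1],1.])); o=-Rm.T@m["tvec"]; return o,d/np.linalg.norm(d)
def onz(m,p,z):
    o,d=ray(m,p); return o+d*(z-o[2])/d[2]
def proj(m,P):
    return cv2.projectPoints(np.array(P,float).reshape(-1,3),m["rvec"],m["tvec"],m["camera_matrix"],None)[0].reshape(-1,2)
def tri(ms,ps):
    A=np.zeros((3,3));b=np.zeros(3)
    for m,p in zip(ms,ps):
        o,d=ray(m,p);M=np.eye(3)-np.outer(d,d);A+=M;b+=M@o
    return np.linalg.solve(A,b)
def crop(img,x0,y0,w,h,s,name):
    c=cv2.resize(img[y0:y0+h,x0:x0+w],None,fx=s,fy=s,interpolation=cv2.INTER_CUBIC); cv2.imwrite(name,c)
E
python3 - <<'E'
from h import *
a=cv2.imread("pics/scene0.png");b=cv2.imread("pics/side0.png")
crop(a,200,130,200,150,4,"pics/sc1.png");crop(b,190,120,200,150,4,"pics/sd1.png")
E
```

```text
(no output)
```

View pics/sc1.png

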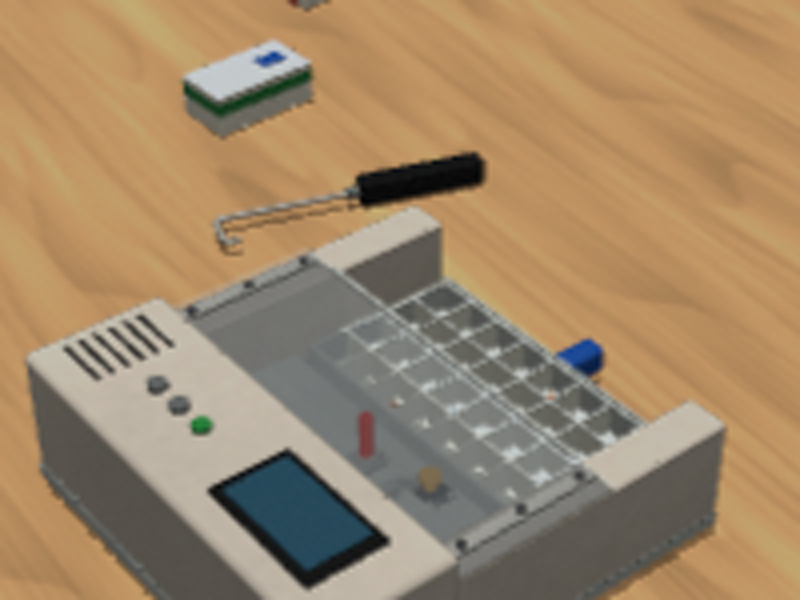

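View pics/sd1.png

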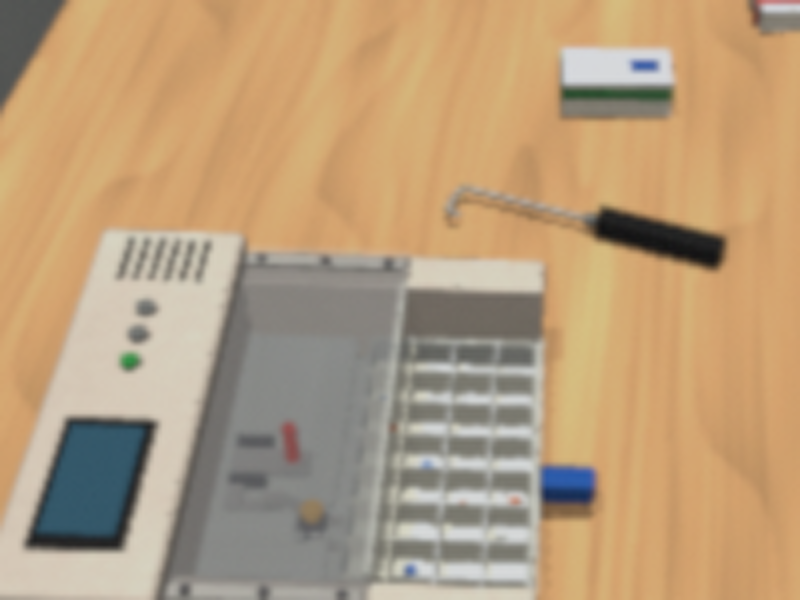

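```bash
python3 - <<'E'
from h import *
a=cv2.imread("pics/scene0.png");b=cv2.imread("pics/side0.png")
crop(b,180,170,200,130,4,"pics/sd2.png")
ms=camera_model("scene");md=camera_model("side")
for n,im,m in(("scene",a,ms),("side",b,md)):
    hsv=cv2.cvtColor(im,cv2.COLOR_BGR2HSV)
    for c,lo,hi in(("blue",(105,150,50),(125,255,255)),("red",(170,90,60),(180,255,255)),("red0",(0,130,60),(6,255,255)),("green",(45,80,30),(85,255,255)),("black",(0,0,0),(180,120,45))):
        k=cv2.inRange(hsv,lo,hi);N,l,s,ce=cv2.connectedComponentsWithStats(k)
        for i in range(1,N):
            x,y,w,h,A=s[i]
            if A>8 and 190<ce[i][0]<460 and 110<ce[i][1]<380: print(n,c,s[i],ce[i].round(1))
S=lambda x,y:(200+x/4-.375,130+y/4-.375)
D=lambda x,y:(190+x/4-.375,120+y/4-.375)
for nm,p,q,z in(("hook corner",S(219,219),D(462,188),.014),("shaft start",S(352,194),D(592,221),.014),("handle fr",S(358,190),D(600,223),.014),("handle end",S(484,168),D(720,250),.014),("lip bend",S(226,248),D(447,214),.014),("post base",S(366,455),D(295,462),.048),("post top",S(366,412),D(287,424),.09),("R cheek inner front",S(441,228),D(543,293),.103),("R cheek outer front",S(415,209),D(543,263),.103)):
    print(nm,onz(ms,p,z).round(4),onz(md,q,z).round(4),tri([ms,md],[p,q]).round(4))
E
```

```text
scene blue [340 215  10   8  52] [345.5 218.7]
scene red0 [272 124   4   7  12] [273.  126.2]
scene green [246 148  31  11  69] [261.9 153.3]
scene green [248 234   5   4  17] [249.9 235.6]
scene black [422 100  43  69 571] [433.3 130.2]
scene black [290 169  30  12 222] [304.4 174.4]
scene black [253 243  44  33 185] [273.5 263.2]
scene black [280 250   9   9   9] [284. 254.]
side blue [326 237  12   8  79] [331.3 240.8]
side green [331 143  26   1  26] [343.5 143. ]
side black [339 173  31  13 180] [354.4 179.1]
side black [198 254  22   2  30] [207.1 254.7]
hook corner [ 0.6753 -0.3241  0.014 ] [ 0.6781 -0.3257  0.014 ] [ 0.6773 -0.3206  0.0175]
shaft start [ 0.5471 -0.2893  0.014 ] [ 0.5431 -0.2918  0.014 ] [ 0.5432 -0.2963  0.0093]
handle fr [ 0.5385 -0.292   0.014 ] [ 0.535  -0.2898  0.014 ] [ 0.5352 -0.2965  0.0094]
handle end [ 0.413 -0.255  0.014] [ 0.4158 -0.2649  0.014 ] [ 0.4163 -0.2534  0.0197]
lip bend [ 0.6934 -0.2784  0.014 ] [ 0.6875 -0.284   0.014 ] [ 0.6884 -0.2896  0.0071]
post base [0.7629 0.0704 0.048 ] [0.7606 0.0719 0.048 ] [0.7615 0.0689 0.0454]
post top [0.7611 0.0689 0.09  ] [0.764  0.0678 0.09  ] [0.7629 0.0712 0.0931]
R cheek inner front [ 0.5827 -0.0871  0.103 ] [ 0.5757 -0.0922  0.103 ] [ 0.576  -0.0979  0.0957]
R cheek outer front [ 0.5849 -0.124   0.103 ] [ 0.5793 -0.1297  0.103 ] [ 0.5794 -0.1334  0.0974]
```

View pics/sd2.png

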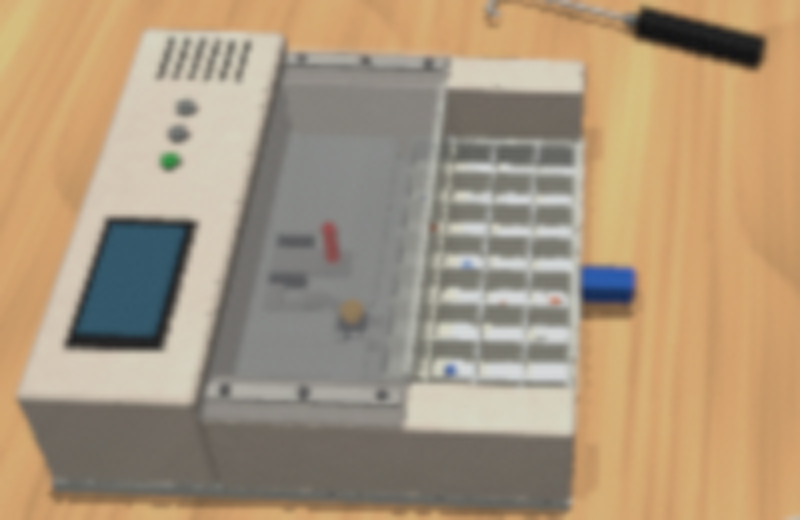

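```bash
python3 - <<'E'
from h import *
ms=camera_model("scene");md=camera_model("side")
S=lambda x,y:(200+x/4-.375,130+y/4-.375)
D=lambda x,y:(180+x/4-.375,170+y/4-.375)
pts={}
for nm,p,q,z in(("Lo",S(724,428),D(573,434),.103),("Li",S(690,403),D(576,387),.103),("Ri",S(441,228),D(582,93+0),.103),("Ro",S(415,209),D(583,63),.103),
 ("grip end top",S(603,350),D(634,270),.042)):
    a,b=onz(ms,p,z),onz(md,q,z); pts[nm]=(a+b)/2; print(nm,a.round(4),b.round(4))
d=pts["Lo"]-pts["Ro"]; print("yaw deg",np.degrees(np.arctan2(-d[0],d[1])),np.linalg.norm(d), "mid",(pts["Lo"]+pts["Ro"])/2)
d=pts["Li"]-pts["Ri"]; print("yaw deg",np.degrees(np.arctan2(-d[0],d[1])),np.linalg.norm(d),(pts["Li"]+pts["Ri"])/2)
for nm,sp,dp in(("cup",(427,250),(381,318)),("bottle",(431,294),(329,366)),("carton",(262,160),(343,147))):
    print(nm,onz(ms,sp,0),onz(md,dp,0))
print(np.degrees(np.arctan2(-.285+.256,.537-.413)))
E
```

```text
Lo [0.5578 0.2492 0.103 ] [0.5506 0.2451 0.103 ]
Li [0.5597 0.2127 0.103 ] [0.5523 0.2064 0.103 ]
Ri [ 0.5827 -0.0871  0.103 ] [ 0.5766 -0.0921  0.103 ]
Ro [ 0.5849 -0.124   0.103 ] [ 0.5793 -0.1297  0.103 ]
grip end top [0.5223 0.0666 0.042 ] [0.5189 0.0462 0.042 ]
yaw deg 4.262073543220025 0.3750252915795841 mid [0.5681389  0.06016634 0.103     ]
yaw deg 4.519828060798486 0.3000879382971423 [0.56783333 0.05996654 0.103     ]
cup [ 3.89365034e-01  3.00675036e-01 -1.11022302e-16] [0.3769365  0.29122293 0.        ]
bottle [0.51924647 0.43927481 0.        ] [0.51270427 0.43952373 0.        ]
carton [ 0.5509224  -0.48339968  0.        ] [ 0.53312486 -0.49559352  0.        ]
-13.163232489699473
```

```bash
cat >> h.py <<'E'
def off(P,yaw=None):
    s=telemetry.observe(); Rm=R.from_quat(s["tool_rot"])
    d=Rm.inv().apply(np.array(P)-s["position"]); x=Rm.as_matrix()[:,0]; y0=np.degrees(np.arctan2(x[1],x[0]))
    r=""
    if yaw is not None:
        T=np.array([[np.cos(np.radians(yaw)),np.sin(np.radians(yaw)),0],[np.sin(np.radians(yaw)),-np.cos(np.radians(yaw)),0],[0,0,-1]]).T
        T=np.column_stack([[np.cos(np.radians(yaw)),np.sin(np.radians(yaw)),0],[np.sin(np.radians(yaw)),-np.cos(np.radians(yaw)),0],[0,0,-1]])
        r=(Rm.inv()*R.from_matrix(T)).as_rotvec(degrees=True).round(2)
    print("off",d.round(4),"rot",r,"yaw now",y0.round(2))
def st():
    s=telemetry.observe(); x=R.from_quat(s["tool_rot"]).as_matrix()
    print("t",s["time_s"],"pos",s["position"].round(4),"yaw",np.degrees(np.arctan2(x[1,0],x[0,0])).round(2),"zax",x[:,2].round(3),"F",s["ft_force"].round(1),"T",s["ft_torque"].round(2),"op",round(s["opening"],4),"q",s["joint_positions"].round(2))
E
python3 - <<'E'
from h import *
st(); off([.43,.12,.22]); off([.47,-.275,.22],76)
E
```

```text
t 0.15 pos [0.1442 0.5561 0.1979] yaw 75.46 zax [-0.001 -0.001 -1.   ] F [ 0.3 -0.6  0.1] T [ 0.03  0.06 -0.05] op 0.0858 q [1.21 0.38 0.08 1.27 0.   1.46]
off [-0.3504  0.3862 -0.0216] rot  yaw now 75.46
off [-0.7227  0.5241 -0.0211] rot [-0.01  0.09 -0.54] yaw now 75.46
```

```bash
python3 -m handwheel '[{"dx":-0.04,"dy":0.045,"dz":-0.01},{"dx":-0.09,"dy":0.095,"dz":-0.02},{"dx":-0.13,"dy":0.14,"dz":-0.02},{"dx":-0.17,"dy":0.185,"dz":-0.02},{"dx":-0.21,"dy":0.23,"dz":-0.02},{"dx":-0.25,"dy":0.275,"dz":-0.02},{"dx":-0.29,"dy":0.32,"dz":-0.02},{"dx":-0.34,"dy":0.365,"dz":-0.02}]'
python3 - <<'E'
from h import *
st(); off([.46,-.275,.22],76)
E
```

```text
t 0.15 pos [0.1442 0.5561 0.1979] yaw 75.46 zax [-0.001 -0.001 -1.   ] F [ 0.3 -0.6  0.1] T [ 0.03  0.06 -0.05] op 0.0858 q [1.21 0.38 0.08 1.27 0.   1.46]
off [-0.7252  0.5144 -0.0211] rot [-0.01  0.09 -0.54] yaw now 75.46schema error: expected keys dx, dy, dz, ax, ay, az
```

All six keys are required.

```bash
python3 -m handwheel '[{"dx":-0.04,"dy":0.045,"dz":-0.01,"ax":0,"ay":0,"az":0},{"dx":-0.09,"dy":0.095,"dz":-0.02,"ax":0,"ay":0,"az":0},{"dx":-0.13,"dy":0.14,"dz":-0.02,"ax":0,"ay":0,"az":0},{"dx":-0.17,"dy":0.185,"dz":-0.02,"ax":0,"ay":0,"az":0},{"dx":-0.21,"dy":0.23,"dz":-0.02,"ax":0,"ay":0,"az":0},{"dx":-0.25,"dy":0.275,"dz":-0.02,"ax":0,"ay":0,"az":0},{"dx":-0.29,"dy":0.32,"dz":-0.02,"ax":0,"ay":0,"az":0},{"dx":-0.34,"dy":0.365,"dz":-0.02,"ax":0,"ay":0,"az":0}]'
python3 - <<'E'
from h import *
st(); off([.46,-.275,.22],76)
E
```

```text
time_s: 1.15
position: [0.411, 0.1384, 0.2185]
tool_rot: [0.791, 0.612, 0.0, 0.0]
ft_force: [2.0, 0.7, 1.2]
opening: 0.0852
t 1.15 pos [0.411  0.1384 0.2185] yaw 75.47 zax [ 0.  0. -1.] F [2.  0.7 1.2] T [ 0.02 -0.03  0.05] op 0.0852 q [ 0.18  0.09 -0.25  1.24  0.    0.43]
off [-0.3879  0.1511 -0.0016] rot [ 0.02 -0.03 -0.53] yaw now 75.47
```

```bash
python3 -m handwheel '[{"dx":-0.055,"dy":0.02,"dz":0,"ax":0,"ay":0,"az":0},{"dx":-0.11,"dy":0.042,"dz":0,"ax":0,"ay":0,"az":0},{"dx":-0.165,"dy":0.063,"dz":0,"ax":0,"ay":0,"az":0},{"dx":-0.22,"dy":0.085,"dz":0,"ax":0,"ay":0,"az":0},{"dx":-0.275,"dy":0.106,"dz":0,"ax":0,"ay":0,"az":0},{"dx":-0.33,"dy":0.128,"dz":0,"ax":0,"ay":0,"az":0},{"dx":-0.388,"dy":0.151,"dz":0,"ax":0,"ay":0,"az":0},{"dx":-0.388,"dy":0.151,"dz":0,"ax":0,"ay":0,"az":0}]'
python3 - <<'E'
from h import *
st(); m=camera_model("wrist"); im=cv2.cvtColor(get_image("wrist"),cv2.COLOR_RGB2BGR); cv2.imwrite("pics/w1.png",im)
import pickle; pickle.dump(m,open("w1.pkl","wb"))
E
```

```text
time_s: 2.15
position: [0.4588, -0.2773, 0.2174]
tool_rot: [0.793, 0.61, -0.0, -0.0]
ft_force: [-0.9, 0.6, 0.6]
opening: 0.0854
t 2.15 pos [ 0.4588 -0.2773  0.2174] yaw 75.15 zax [-0.001 -0.    -1.   ] F [-0.9  0.6  0.6] T [ 0.02 -0.01 -0.01] op 0.0854 q [-0.66  0.29  0.01  1.29 -0.   -0.4 ]
```

View pics/w1.png

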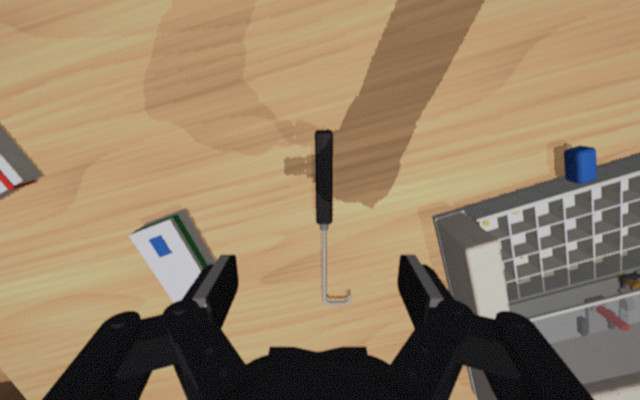

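```bash
python3 - <<'E'
from h import *
import pickle; m=pickle.load(open("w1.pkl","rb")); im=cv2.imread("pics/w1.png")
hsv=cv2.cvtColor(im,cv2.COLOR_BGR2HSV)
k=cv2.inRange(im,(0,0,0),(45,45,45)); k[235:]=0; k[:,:290]=0;k[:,360:]=0;k[:120]=0
N,l,s,c=cv2.connectedComponentsWithStats(k);i=1+np.argmax(s[1:,4]);print(s[i],c[i])
r=cv2.minAreaRect(np.argwhere(l==i)[:,::-1].astype(np.float32));print(r)
C=onz(m,c[i],.021); print("handle c @.021",C, "@.014",onz(m,c[i],.014),"@.028",onz(m,c[i],.028))
e0,e1=onz(m,(324,131),.028),onz(m,(324.5,223),.024);print(e0,e1)
a=onz(m,(324.5,228),.014);b=onz(m,(325,299.5),.014);print(a,b,np.degrees(np.arctan2(*(b-a)[1::-1])), "lip",onz(m,(348,300),.014),"hc from hook",b-.21*(b-a)/np.linalg.norm(b-a))
d=b-e0;print(np.degrees(np.arctan2(d[1],d[0])))
crop(im,280,110,100,200,3,"pics/w1c.png")
crop(im,430,130,210,200,3,"pics/w1d.png")
k=cv2.inRange(hsv,(105,150,40),(125,255,255));k[:,:500]=0
N,l,s,c=cv2.connectedComponentsWithStats(k);print(s,c)
E
```

```text
[ 316  131   16   92 1307] [323.5944912 177.4338179]
((323.5, 176.5), (91.0, 15.0), 90.0)
handle c @.021 [ 0.475995   -0.27310027  0.021     ] @.014 [ 0.47782661 -0.27341937  0.014     ] @.028 [ 0.47416339 -0.27278116  0.028     ]
[ 0.41565091 -0.25716977  0.028     ] [ 0.54047424 -0.28845191  0.024     ]
[ 0.55265084 -0.29132707  0.014     ] [ 0.67616266 -0.32218806  0.014     ] -14.028836952037393 lip [ 0.68670442 -0.28635659  0.014     ] hc from hook [ 0.47242616 -0.27128191  0.014     ]
-14.013543983822757
[[     0      0    640    400 255035]
 [   565    147     31     37    965]] [[318.51293352 199.63207011]
 [580.36683938 164.59585492]]
```

View pics/w1d.png

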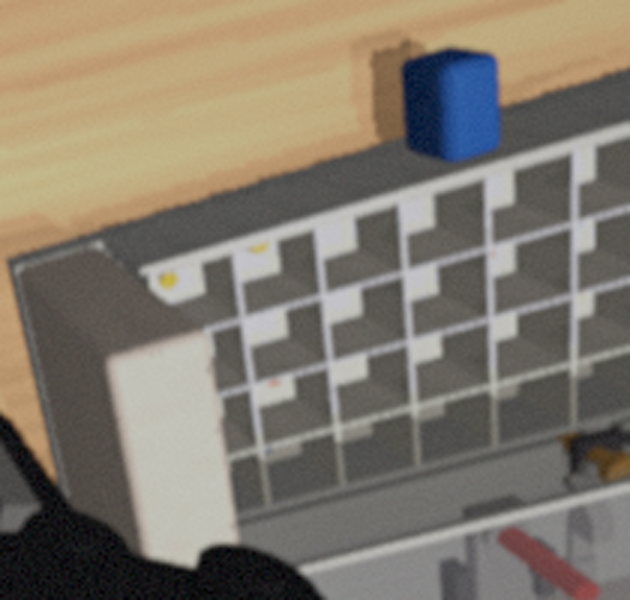

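View pics/w1c.png

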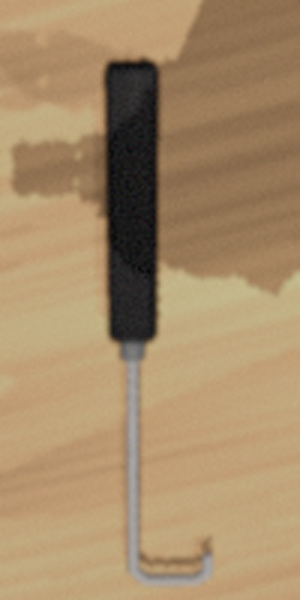

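```bash
python3 - <<'E'
from h import *
st(); off([.4755,-.2725,.06],76);off([.4755,-.2725,.003],76)
E
```

```text
t 2.2 pos [ 0.4584 -0.2749  0.2177] yaw 75.27 zax [-0.001  0.001 -1.   ] F [-0.3 -0.1  0.4] T [-0.01  0.06  0.01] op 0.0853 q [-0.66  0.29  0.01  1.29  0.   -0.4 ]
off [0.0065 0.0161 0.1576] rot [-0.07 -0.05 -0.73] yaw now 75.27
off [0.0065 0.0162 0.2146] rot [-0.07 -0.05 -0.73] yaw now 75.27
```

```bash
python3 -m handwheel '[{"dx":0.003,"dy":0.008,"dz":0.04,"ax":0,"ay":0,"az":-0.5},{"dx":0.0065,"dy":0.016,"dz":0.085,"ax":0,"ay":0,"az":-0.7},{"dx":0.0065,"dy":0.016,"dz":0.13,"ax":0,"ay":0,"az":-0.7},{"dx":0.0065,"dy":0.016,"dz":0.155,"ax":0,"ay":0,"az":-0.7},{"dx":0.0065,"dy":0.016,"dz":0.155,"ax":0,"ay":0,"az":-0.7}]'
python3 - <<'E'
from h import *
st(); off([.4755,-.2725,.003],76)
m=camera_model("wrist"); im=cv2.cvtColor(get_image("wrist"),cv2.COLOR_RGB2BGR); cv2.imwrite("pics/w2.png",im)
E
```

```text
time_s: 2.82
position: [0.4739, -0.268, 0.0616]
tool_rot: [0.787, 0.617, -0.001, -0.003]
ft_force: [-0.7, 0.3, -0.2]
opening: 0.0855
t 2.825 pos [ 0.4739 -0.268   0.0616] yaw 76.26 zax [-0.005  0.004 -1.   ] F [-0.7  0.3 -0.2] T [0.05 0.03 0.02] op 0.0855 q [-0.63  0.4  -0.25  0.92  0.   -0.39]
off [-0.0041  0.003   0.0586] rot [-0.3  -0.14  0.26] yaw now 76.26
```

View pics/w2.png

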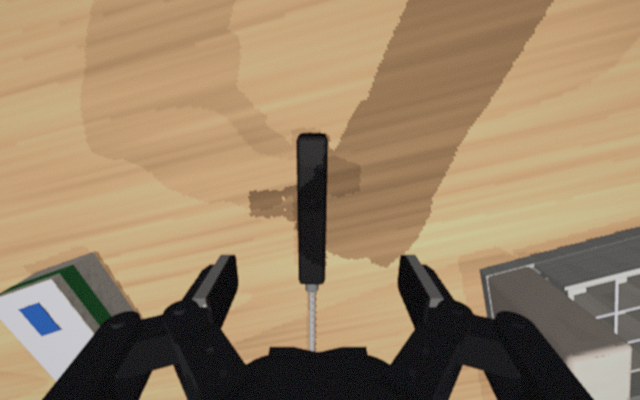

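```bash
python3 -m handwheel '[{"dx":-0.004,"dy":0.003,"dz":0.02,"ax":0,"ay":0,"az":0},{"dx":-0.004,"dy":0.003,"dz":0.04,"ax":0,"ay":0,"az":0},{"dx":-0.004,"dy":0.003,"dz":0.052,"ax":0,"ay":0,"az":0},{"dx":-0.004,"dy":0.003,"dz":0.057,"ax":0,"ay":0,"az":0},{"dx":-0.004,"dy":0.003,"dz":0.057,"ax":0,"ay":0,"az":0}]'
python3 - <<'E'
from h import *
st(); off([.4755,-.2725,.003],76)
E
```

```text
time_s: 3.5
position: [0.4783, -0.2757, 0.0071]
tool_rot: [0.787, 0.617, 0.0, 0.0]
ft_force: [0.8, -0.0, 0.3]
opening: 0.0852
t 3.5 pos [ 0.4783 -0.2757  0.0071] yaw 76.17 zax [ 0.001 -0.    -1.   ] F [ 0.8 -0.   0.3] T [-0.03 -0.02 -0.  ] op 0.0852 q [-0.64  0.46 -0.31  0.8   0.   -0.4 ]
off [ 0.0025 -0.0035  0.0041] rot [0.03 0.01 0.17] yaw now 76.17
```

```bash
python3 -m handwheel '[{"dx":0.001,"dy":-0.002,"dz":0.003,"ax":0,"ay":0,"az":0},{"dx":0.001,"dy":-0.002,"dz":0.003,"ax":0,"ay":0,"az":0},{"dx":0.001,"dy":-0.002,"dz":0.003,"ax":0,"ay":0,"az":0}]'
python3 - <<'E'
from h import *
st();  off([.4755,-.2725,.003],76)
E
```

```text
time_s: 3.88
position: [0.4763, -0.2743, 0.0038]
tool_rot: [0.787, 0.617, 0.0, 0.0]
ft_force: [0.5, 0.2, -0.0]
opening: 0.0856
t 3.875 pos [ 0.4763 -0.2743  0.0038] yaw 76.16 zax [ 0. -0. -1.] F [ 0.5  0.2 -0. ] T [-0.01  0.01  0.01] op 0.0856 q [-0.64  0.46 -0.32  0.79  0.   -0.4 ]
off [ 0.0016 -0.0012  0.0008] rot [0.02 0.   0.16] yaw now 76.16
```

Close on the handle.

```bash
python3 -m handwheel '[{"dx":0.001,"dy":0,"dz":0,"ax":0,"ay":0,"az":0},{"dx":0.001,"dy":0,"dz":0,"ax":0,"ay":0,"az":0},{"dx":0.001,"dy":0,"dz":0,"ax":0,"ay":0,"az":0},{"dx":0.001,"dy":0,"dz":0,"ax":0,"ay":0,"az":0},{"dx":0.001,"dy":0,"dz":0,"ax":0,"ay":0,"az":0},{"dx":0.001,"dy":0,"dz":0,"ax":0,"ay":0,"az":0}]' 1 70
python3 - <<'E'
from h import *
st()
E
```

```text
time_s: 4.62
position: [0.4765, -0.2733, 0.0036]
tool_rot: [0.787, 0.617, 0.0, -0.0]
ft_force: [0.1, 0.1, 0.1]
opening: -0.0001
t 4.625 pos [ 0.4765 -0.2733  0.0036] yaw 76.15 zax [ 0.  0. -1.] F [0.1 0.1 0.1] T [-0.    0.05 -0.  ] op -0.0001 q [-0.64  0.46 -0.32  0.79  0.   -0.39]
```

```bash
python3 - <<'E'
from h import *
import pickle
for n in("wrist","side"):
    m=camera_model(n); im=cv2.cvtColor(get_image(n),cv2.COLOR_RGB2BGR)
    if n=="wrist": cv2.imwrite("pics/w3.png",im)
    else: crop(im,270,130,160,120,5,"pics/sd3.png")
E
```

```text
(no output)
```

View pics/w3.png

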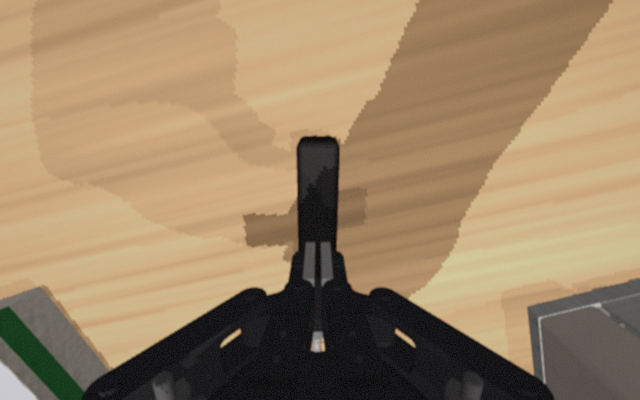

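View pics/sd3.png

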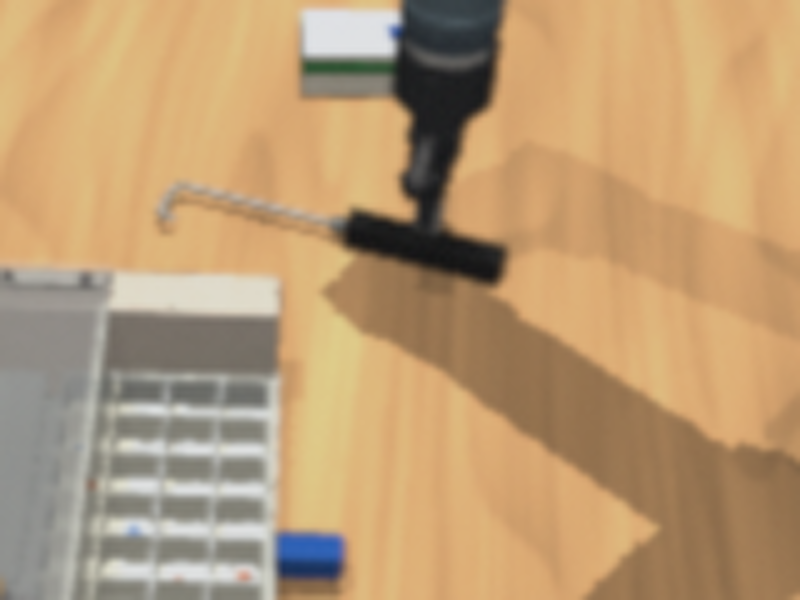

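```bash
python3 - <<'E'
from h import *
st(); m=camera_model("wrist"); s=telemetry.observe(); p=s["position"]; Rm=R.from_quat(s["tool_rot"]).as_matrix()
print("cam c",(-cv2.Rodrigues(m["rvec"])[0].T@m["tvec"]))
for d in(0,-.01,-.02,-.03,-.04): print(d,proj(m,p+Rm[:,2]*d), proj(camera_model("side"),p+Rm[:,2]*d),proj(camera_model("scene"),p+Rm[:,2]*d))
im=cv2.imread("pics/w3.png");crop(im,260,120,120,150,4,"pics/w3c.png")
im=cv2.cvtColor(get_image("scene"),cv2.COLOR_RGB2BGR);crop(im,240,120,130,100,6,"pics/sc3.png")
E
```

```text
t 4.725 pos [ 0.4765 -0.2733  0.0036] yaw 76.16 zax [-0.  0. -1.] F [ 0.7 -0.2  1.8] T [ 0.04 -0.05  0.  ] op 0.0001 q [-0.64  0.46 -0.32  0.79  0.   -0.39]
cam c [ 0.3959596  -0.25361022  0.178874  ]
0 [[317.44200468 229.05637852]] [[353.95826234 181.35938191]] [[304.90928786 176.64183714]]
-0.01 [[317.4576698  235.67114608]] [[354.17537462 179.48049837]] [[304.90998097 174.52633808]]
-0.02 [[317.47503795 243.00503995]] [[354.3946651  177.58276469]] [[304.91067866 172.39683792]]
-0.03 [[317.49440283 251.18207111]] [[354.61616674 175.66589577]] [[304.91138099 170.25319721]]
-0.04 [[317.51612975 260.35650324]] [[354.83991314 173.72960071]] [[304.912088   168.09527463]]
```

View pics/w3c.png

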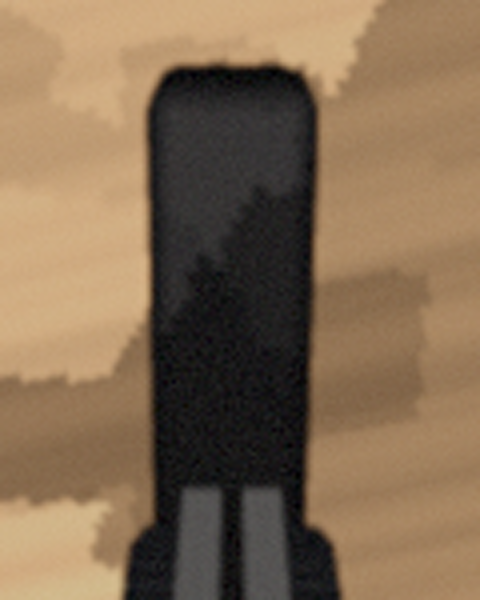

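View pics/sc3.png

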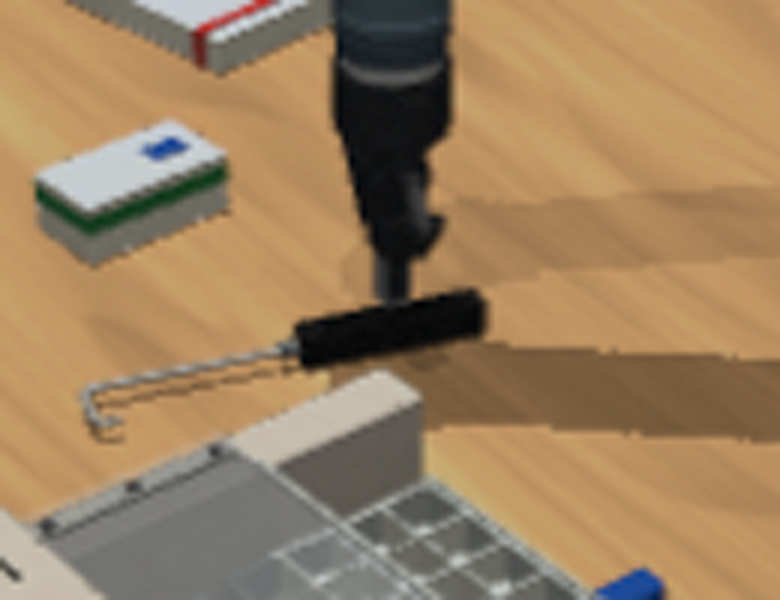

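```bash
python3 - <<'E'
from h import *
m=camera_model("wrist"); s=telemetry.observe(); p=s["position"]; Rm=R.from_quat(s["tool_rot"]).as_matrix()
u=np.array([np.cos(np.radians(-14)),np.sin(np.radians(-14)),0]);v=np.array([-u[1],u[0],0])
for c0 in([.4755,-.2725],):
  for z in (.028,.014,0,):
    c=np.array([*c0,z]); print(z,"back L/R",proj(m,[c-.065*u+.012*v,c-.065*u-.012*v,c+.012*v,c-.012*v]).round(1).tolist())
for d in(0,-.01,-.02,-.03): print(d,"near edge pads",proj(m,[p+Rm[:,2]*d-Rm[:,1]*.011+Rm[:,0]*.008,p+Rm[:,2]*d-Rm[:,1]*.011-Rm[:,0]*.008]).round(1).tolist())
print(Rm)
E
```

```text
0.028 back L/R [[341.6, 134.6], [295.9, 134.5], [338.3, 244.9], [298.3, 244.8]]
0.014 back L/R [[339.6, 131.8], [297.7, 131.7], [336.8, 234.4], [299.7, 234.4]]
0 back L/R [[337.9, 129.5], [299.1, 129.3], [335.5, 225.4], [300.9, 225.3]]
0 near edge pads [[329.4, 214.1], [305.5, 214.1]]
-0.01 near edge pads [[330.0, 220.1], [304.9, 220.1]]
-0.02 near edge pads [[330.7, 226.7], [304.2, 226.7]]
-0.03 near edge pads [[331.5, 234.1], [303.4, 234.1]]
[[ 2.39224482e-01  9.70964287e-01  2.05379192e-05]
 [ 9.70964280e-01 -2.39224483e-01  1.17904380e-04]
 [ 1.19394115e-04 -8.26402822e-06 -9.99999993e-01]]
```

```bash
python3 - <<'E'
from h import *
m=camera_model("wrist"); s=telemetry.observe(); p=s["position"]; Rm=R.from_quat(s["tool_rot"]).as_matrix()
C=cv2.Rodrigues(m["rvec"])[0]
print("cam in tool",Rm.T@(-C.T@m["tvec"]-p), "opt axis in tool",Rm.T@C[2])
for d in(0,-.013,-.02,-.03,-.04,-.05):
  for y in(-.011,0,.011): print(d,y,proj(m,[p+Rm@np.array([x,y,d]) for x in(-.0425,.0425)]).round(1).tolist())
E
```

```text
cam in tool [-1.49716672e-04 -8.28784798e-02 -1.75322463e-01] opt axis in tool [0.00105203 0.32664501 0.94514651]
0 -0.011 [[254.0, 214.2], [380.8, 214.1]]
0 0 [[255.2, 229.1], [379.6, 229.0]]
0 0.011 [[256.4, 243.5], [378.5, 243.4]]
-0.013 -0.011 [[249.7, 222.1], [385.2, 222.0]]
-0.013 0 [[251.0, 237.8], [383.8, 237.7]]
-0.013 0.011 [[252.3, 253.0], [382.6, 252.9]]
-0.02 -0.011 [[247.0, 226.8], [387.8, 226.7]]
-0.02 0 [[248.5, 243.0], [386.4, 243.0]]
-0.02 0.011 [[249.9, 258.7], [385.0, 258.6]]
-0.03 -0.011 [[242.9, 234.2], [392.0, 234.1]]
-0.03 0 [[244.6, 251.2], [390.4, 251.1]]
-0.03 0.011 [[246.1, 267.6], [388.8, 267.4]]
-0.04 -0.011 [[238.3, 242.5], [396.7, 242.4]]
-0.04 0 [[240.1, 260.4], [394.8, 260.3]]
-0.04 0.011 [[241.9, 277.5], [393.1, 277.4]]
-0.05 -0.011 [[233.0, 252.0], [402.0, 251.8]]
-0.05 0 [[235.1, 270.8], [399.9, 270.7]]
-0.05 0.011 [[237.1, 288.7], [397.9, 288.6]]
```

```bash
python3 -m handwheel '[{"dx":0,"dy":0,"dz":0,"ax":0,"ay":0,"az":0},{"dx":0,"dy":0,"dz":0,"ax":0,"ay":0,"az":0},{"dx":0,"dy":0,"dz":0,"ax":0,"ay":0,"az":0},{"dx":0,"dy":0,"dz":0,"ax":0,"ay":0,"az":0},{"dx":0,"dy":0,"dz":0.007,"ax":0,"ay":0,"az":0},{"dx":0,"dy":0,"dz":0.014,"ax":0,"ay":0,"az":0},{"dx":0,"dy":0,"dz":0.019,"ax":0,"ay":0,"az":0},{"dx":0,"dy":0,"dz":0.019,"ax":0,"ay":0,"az":0}]' 0
python3 - <<'E'
from h import *
st(); im=cv2.cvtColor(get_image("wrist"),cv2.COLOR_RGB2BGR); cv2.imwrite("pics/w4.png",im)
im=cv2.cvtColor(get_image("side"),cv2.COLOR_RGB2BGR);crop(im,290,110,130,100,6,"pics/sd4.png")
E
```

```text
time_s: 5.78
position: [0.4759, -0.2728, -0.0162]
tool_rot: [0.787, 0.617, -0.0, -0.001]
ft_force: [0.1, -0.6, 0.3]
opening: 0.0852
t 5.775 pos [ 0.4759 -0.2728 -0.0162] yaw 76.16 zax [-0.001  0.001 -1.   ] F [ 0.1 -0.6  0.3] T [ 0.07 -0.    0.01] op 0.0852 q [-0.64  0.49 -0.34  0.74  0.   -0.39]
```

View pics/w4.png

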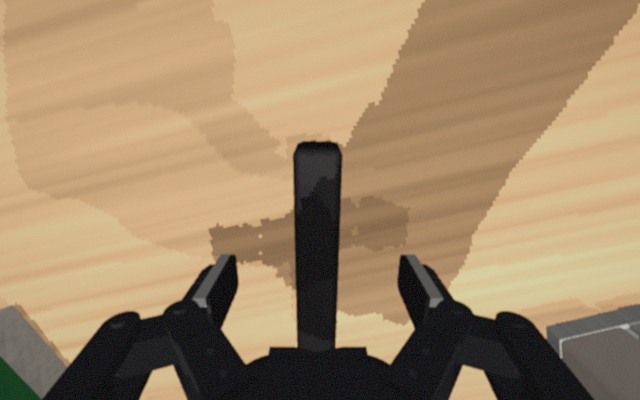

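View pics/sd4.png

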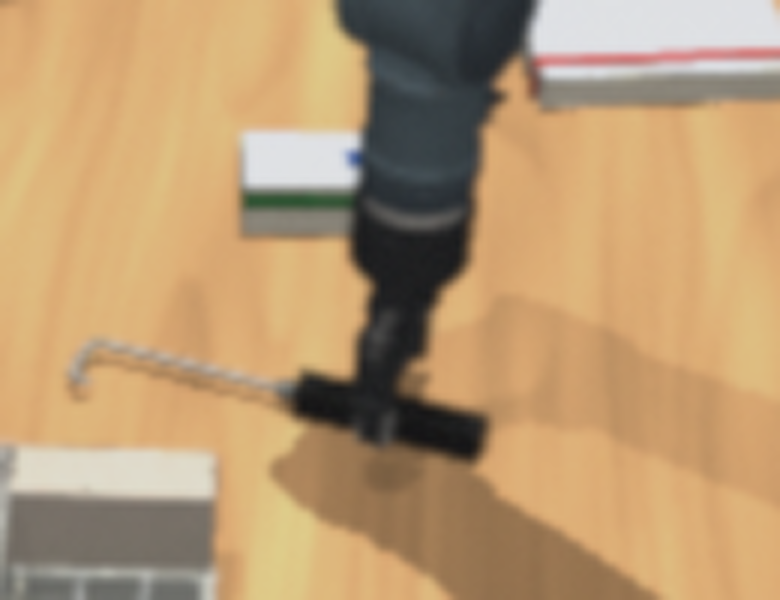

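```bash
python3 -m handwheel '[{"dx":0,"dy":0,"dz":0.004,"ax":0,"ay":0,"az":0},{"dx":0,"dy":0,"dz":0.007,"ax":0,"ay":0,"az":0},{"dx":0,"dy":0,"dz":0.009,"ax":0,"ay":0,"az":0},{"dx":0,"dy":0,"dz":0.009,"ax":0,"ay":0,"az":0}]'
python3 - <<'E'
from h import *
st()
E
python3 -m handwheel '[{"dx":0,"dy":0,"dz":0,"ax":0,"ay":0,"az":0},{"dx":0,"dy":0,"dz":0,"ax":0,"ay":0,"az":0},{"dx":0,"dy":0,"dz":0,"ax":0,"ay":0,"az":0},{"dx":0,"dy":0,"dz":0,"ax":0,"ay":0,"az":0},{"dx":0,"dy":0,"dz":0,"ax":0,"ay":0,"az":0}]' 1 70
python3 - <<'E'
from h import *
st()
E
```

```text
time_s: 6.38
position: [0.4763, -0.2731, -0.0247]
tool_rot: [0.787, 0.617, -0.0, -0.0]
ft_force: [-0.5, 0.2, 1.1]
opening: 0.0856
t 6.375 pos [ 0.4763 -0.2731 -0.0247] yaw 76.16 zax [-0.  0. -1.] F [-0.5  0.2  1.1] T [ 0.01 -0.01  0.04] op 0.0856 q [-0.64  0.5  -0.35  0.72  0.   -0.39]
time_s: 7.0
position: [0.4767, -0.2736, -0.0241]
tool_rot: [0.787, 0.617, 0.0, 0.0]
ft_force: [0.1, -0.2, 4.1]
opening: 0.0221
t 7.0 pos [ 0.4767 -0.2736 -0.0241] yaw 76.15 zax [ 0.001 -0.    -1.   ] F [ 0.1 -0.2  4.1] T [0.02 0.14 0.07] op 0.0221 q [-0.64  0.5  -0.35  0.72 -0.   -0.39]
```

```bash
python3 -m handwheel '[{"dx":0,"dy":0,"dz":-0.01,"ax":0,"ay":0,"az":0},{"dx":0,"dy":0,"dz":-0.04,"ax":0,"ay":0,"az":0},{"dx":0,"dy":0,"dz":-0.09,"ax":0,"ay":0,"az":0},{"dx":0,"dy":0,"dz":-0.145,"ax":0,"ay":0,"az":0},{"dx":0.03,"dy":-0.01,"dz":-0.15,"ax":0,"ay":0,"az":-3},{"dx":0.07,"dy":-0.026,"dz":-0.15,"ax":0,"ay":0,"az":-6},{"dx":0.11,"dy":-0.04,"dz":-0.15,"ax":0,"ay":0,"az":-10},{"dx":0.15,"dy":-0.055,"dz":-0.15,"ax":0,"ay":0,"az":-14}]'
python3 - <<'E'
from h import *
st(); off([.448,-.0194,.126],94.4)
E
```

```text
time_s: 8.0
position: [0.4584, -0.1131, 0.1258]
tool_rot: [0.705, 0.709, 0.0, -0.0]
ft_force: [0.6, 1.2, -1.3]
opening: 0.0228
t 8.0 pos [ 0.4584 -0.1131  0.1258] yaw 90.27 zax [-0.  0. -1.] F [ 0.6  1.2 -1.3] T [ 0.02 -0.02 -0.  ] op 0.0228 q [-0.38  0.21 -0.34  1.02  0.   -0.38]
off [ 0.0937 -0.0099 -0.0002] rot [-0.   -0.02 -4.13] yaw now 90.27
```

```bash
python3 -m handwheel '[{"dx":0.03,"dy":-0.004,"dz":0,"ax":0,"ay":0,"az":-2},{"dx":0.065,"dy":-0.008,"dz":0,"ax":0,"ay":0,"az":-4.1},{"dx":0.094,"dy":-0.01,"dz":0,"ax":0,"ay":0,"az":-4.1},{"dx":0.094,"dy":-0.01,"dz":0,"ax":0,"ay":0,"az":-4.1},{"dx":0.094,"dy":-0.01,"dz":0,"ax":0,"ay":0,"az":-4.1}]'
python3 - <<'E'
from h import *
import pickle
D={}
st()
for n in("wrist","side","scene"):
    m=camera_model(n); im=cv2.cvtColor(get_image(n),cv2.COLOR_RGB2BGR); cv2.imwrite(f"pics/{n}5.png",im); D[n]=m
    if n=="side": crop(im,190,150,200,140,4,"pics/sd5.png")
    if n=="scene": crop(im,200,150,180,140,4,"pics/sc5.png")
pickle.dump(D,open("m5.pkl","wb"))
st()
E
```

```text
time_s: 8.62
position: [0.4487, -0.0209, 0.1257]
tool_rot: [0.68, 0.733, -0.0, 0.0]
ft_force: [-0.0, -0.2, -1.7]
opening: 0.0222
t 8.625 pos [ 0.4487 -0.0209  0.1257] yaw 94.26 zax [ 0. -0. -1.] F [-0.  -0.2 -1.7] T [ 0.02  0.04 -0.05] op 0.0222 q [-0.19  0.16 -0.4   1.01 -0.   -0.26]
t 8.775 pos [ 0.4488 -0.0213  0.1256] yaw 94.19 zax [ 0. -0. -1.] F [ 0.6 -0.2 -1. ] T [-0.04  0.01  0.01] op 0.0222 q [-0.19  0.16 -0.4   1.01 -0.   -0.26]
```

View pics/wrist5.png

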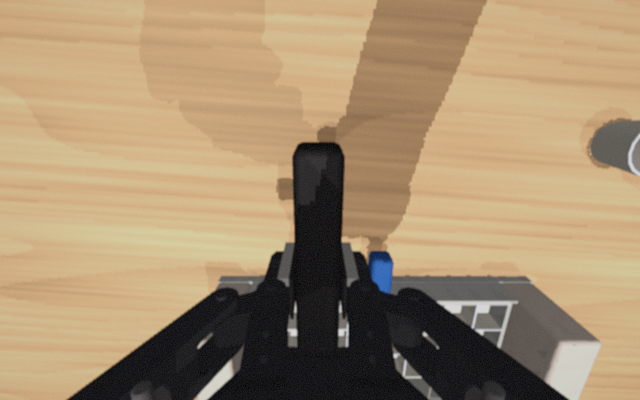

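View pics/sd5.png

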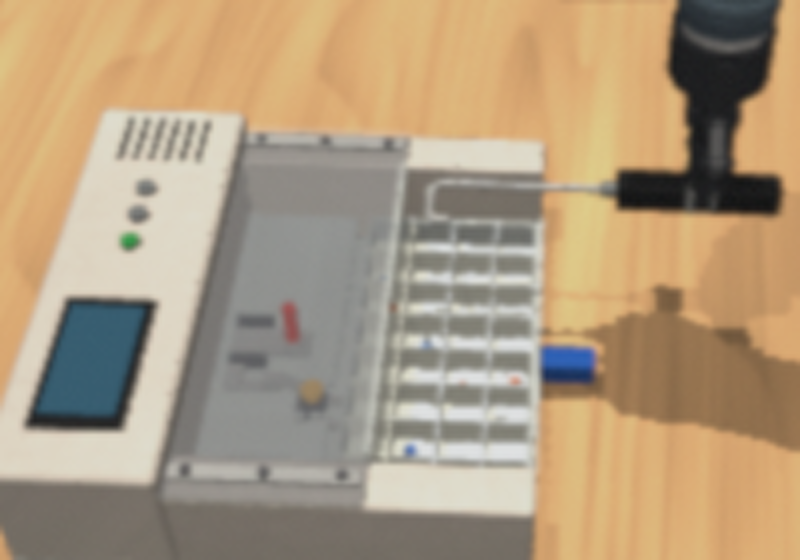

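View pics/sc5.png

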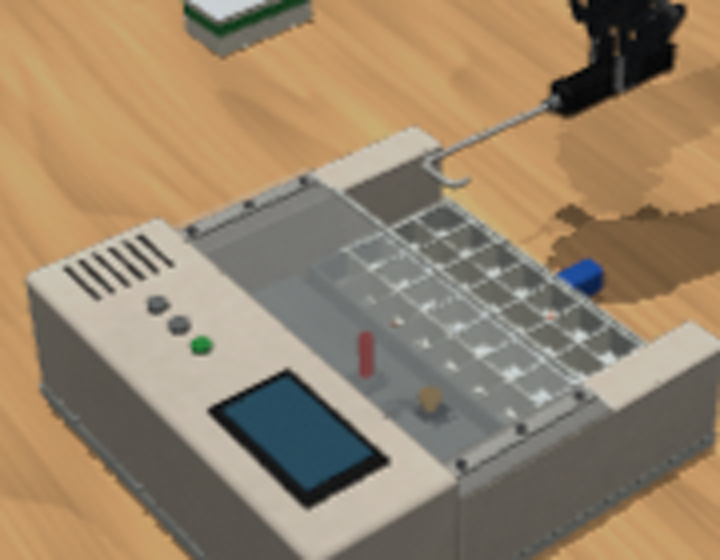

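```bash
python3 - <<'E'
from h import *
import pickle
D=pickle.load(open("m5.pkl","rb")); ms,md=D["scene"],D["side"]
S=lambda x,y:(200+x/4-.375,150+y/4-.375)
E=lambda x,y:(190+x/4-.375,150+y/4-.375)
for n,p,q in(("hook corner",S(427,161),E(431,185)),("shaft base",S(550,105),E(612,189)),("crossbar far end",S(449,185),E(432,214)),("handle end mid",S(665,60),E(780,194)),("post top",S(366,334),E(288,305)),("post base",S(366,376),E(295,341)),("grip end top L",S(603,263),E(595,355))):
    print(n,tri([ms,md],[p,q]).round(4),"z.164",onz(ms,p,.164).round(4),onz(md,q,.164).round(4))
u=np.array([.9972,.074,0]);c=np.array([.4478,-.0203,.164]);v=np.array([-.074,.9972,0])
for n,P in(("corner",c+.21*u),("far",c+.21*u+.04*v),("base",c+.065*u)):
    print(n,P.round(4),"S",(proj(ms,P)-[200,150])*4,"E",(proj(md,P)-[190,150])*4)
E
```

```text
hook corner [ 6.570e-01 -5.000e-04  1.687e-01] z.164 [ 0.6532 -0.0061  0.164 ] [ 0.6578 -0.0052  0.164 ]
shaft base [ 0.5158 -0.0239  0.1578] z.164 [ 0.5222 -0.0155  0.164 ] [ 0.5159 -0.0184  0.164 ]
crossbar far end [0.6529 0.0231 0.159 ] z.164 [0.6574 0.0306 0.164 ] [0.6523 0.0261 0.164 ]
handle end mid [ 0.3824 -0.0336  0.1542] z.164 [ 0.396  -0.0158  0.164 ] [ 0.384  -0.0293  0.164 ]
post top [0.7625 0.0703 0.0906] z.164 [0.8084 0.1445 0.164 ] [0.7422 0.1299 0.164 ]
post base [0.7617 0.0684 0.0448] z.164 [0.8324 0.1815 0.164 ] [0.73   0.1622 0.164 ]
grip end top L [0.5173 0.0574 0.0447] z.164 [0.6198 0.1758 0.164 ] [0.5176 0.1493 0.164 ]
corner [ 0.6572 -0.0048  0.164 ] S [[422.24396615 161.92636431]] E [[430.19782784 183.97616887]]
far [0.6543 0.0351 0.164 ] S [[454.15504652 184.95104762]] E [[426.29694213 220.61934297]]
base [ 0.5126 -0.0155  0.164 ] S [[557.54950458  99.97917177]] E [[614.41829376 190.4800806 ]]
```

```bash
python3 -m handwheel '[{"dx":0,"dy":0,"dz":0.03,"ax":0,"ay":0,"az":0},{"dx":0,"dy":0,"dz":0.06,"ax":0,"ay":0,"az":0},{"dx":0,"dy":0,"dz":0.08,"ax":0,"ay":0,"az":0},{"dx":0,"dy":0,"dz":0.086,"ax":0,"ay":0,"az":0},{"dx":0,"dy":0,"dz":0.086,"ax":0,"ay":0,"az":0},{"dx":0,"dy":0,"dz":0.086,"ax":0,"ay":0,"az":0}]'
python3 - <<'E'
from h import *
st()
P=np.array([.762,.0695]);a=np.radians(4.4);u=np.array([np.cos(a),np.sin(a)]);v=np.array([-u[1],u[0]])
t=P+u*(.030-.21)+v*(-.062); print(t); off([*t,.040],94.4)
for n in("side","scene"):
    im=cv2.cvtColor(get_image(n),cv2.COLOR_RGB2BGR)
    if n=="side": crop(im,190,150,200,140,4,"pics/sd6.png")
    if n=="scene": crop(im,200,150,180,140,4,"pics/sc6.png")
E
```

```text
time_s: 9.52
position: [0.4497, -0.0209, 0.0405]
tool_rot: [0.68, 0.733, 0.001, 0.001]
ft_force: [-0.1, 0.2, -0.5]
opening: 0.0223
t 9.525 pos [ 0.4497 -0.0209  0.0405] yaw 94.24 zax [ 0.002 -0.    -1.   ] F [-0.1  0.2 -0.5] T [-0.02  0.04  0.03] op 0.0223 q [-0.19  0.25 -0.54  0.78  0.   -0.26]
[ 0.58728708 -0.0061267 ]
off [0.0045 0.1383 0.0008] rot [ 0.1   0.03 -0.16] yaw now 94.24
```

View pics/sd6.png

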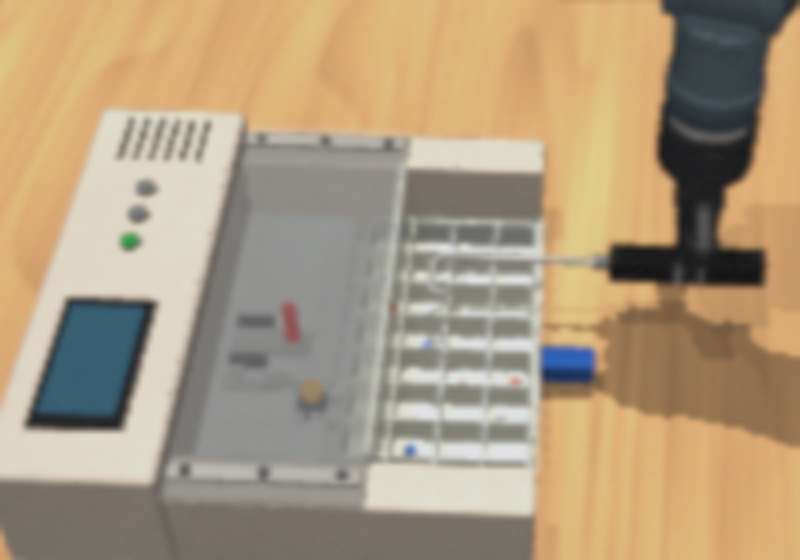

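View pics/sc6.png

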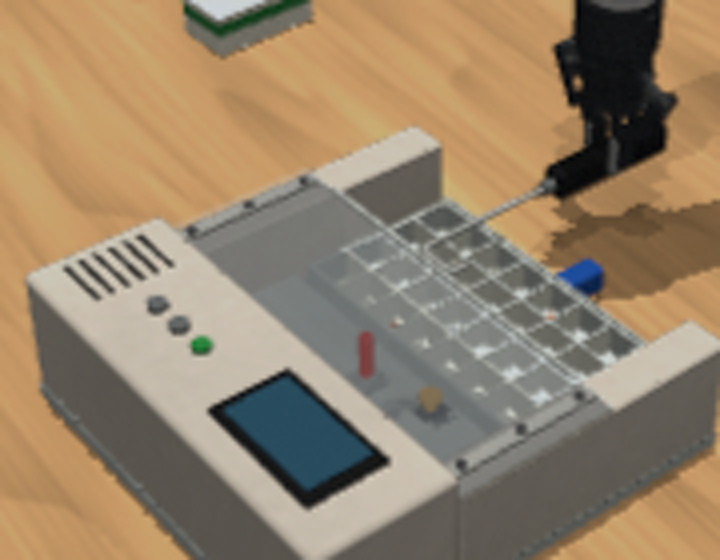

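```bash
python3 -m handwheel '[{"dx":0.002,"dy":0.025,"dz":0,"ax":0,"ay":0,"az":0},{"dx":0.003,"dy":0.05,"dz":0,"ax":0,"ay":0,"az":-0.1},{"dx":0.004,"dy":0.075,"dz":0,"ax":0,"ay":0,"az":-0.1},{"dx":0.0045,"dy":0.1,"dz":0,"ax":0,"ay":0,"az":-0.1},{"dx":0.0045,"dy":0.12,"dz":0,"ax":0,"ay":0,"az":-0.1},{"dx":0.0045,"dy":0.132,"dz":0,"ax":0,"ay":0,"az":-0.1},{"dx":0.0045,"dy":0.138,"dz":0,"ax":0,"ay":0,"az":-0.1},{"dx":0.0045,"dy":0.138,"dz":0,"ax":0,"ay":0,"az":-0.1}]'
python3 - <<'E'
from h import *
st()
for n in("side","scene"):
    im=cv2.cvtColor(get_image(n),cv2.COLOR_RGB2BGR); cv2.imwrite(f"pics/{n}7.png",im)
    if n=="side": crop(im,230,190,120,80,6,"pics/sd7.png")
    if n=="scene": crop(im,250,190,120,80,6,"pics/sc7.png")
E
```

```text
time_s: 10.62
position: [0.5859, -0.0058, 0.0396]
tool_rot: [0.68, 0.733, -0.0, -0.0]
ft_force: [-1.3, 0.1, -1.8]
opening: 0.0227
t 10.625 pos [ 0.5859 -0.0058  0.0396] yaw 94.36 zax [-0.  0. -1.] F [-1.3  0.1 -1.8] T [ 0.01  0.04 -0.01] op 0.0227 q [-0.12  0.49 -0.17  0.91  0.   -0.19]
```

View pics/sd7.png

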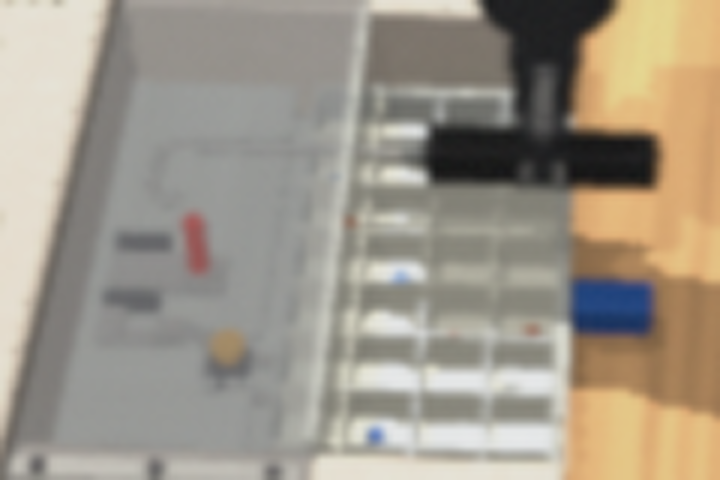

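View pics/sc7.png

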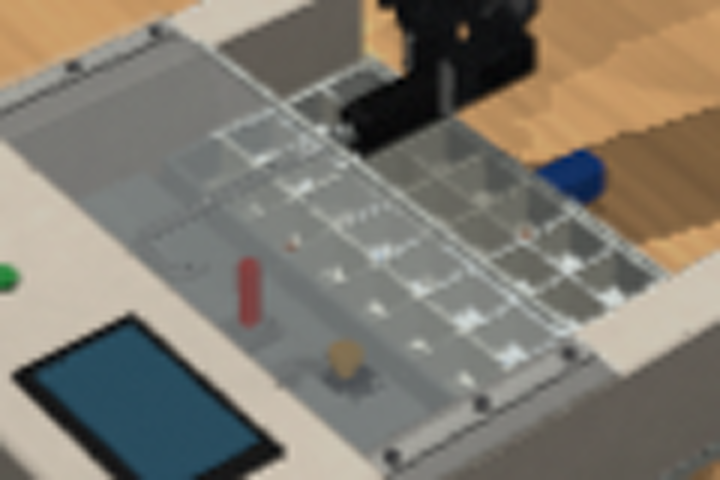

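```bash
python3 - <<'E'
from h import *
ms,md=camera_model("scene"),camera_model("side")
S=lambda x,y:(250+x/6-.4,190+y/6-.4)
E=lambda x,y:(230+x/6-.4,190+y/6-.4)
a=np.radians(4.4);u=np.array([np.cos(a),np.sin(a),0]);v=np.array([-u[1],u[0],0]);P=np.array([.762,.0695,.078])
for n,q,w in(("corner",E(157,150),S(145,240)),("far/lip",E(165,203),S(192,270)),("post@78",E(196.5,233),S(250,275))):
    for m,p in((md,q),(ms,w)):
        d=onz(m,p,.078)-P; print(n,(d@u).round(4),(d@v).round(4))
for n,x,y in(("corner",0.028,-.0605),("far",.028,-.0205),("liptip",.011,-.0205)):
    Q=P+u*x+v*y; print(n,"E",(proj(md,Q)-[229.6,189.6])*6,"S",(proj(ms,Q)-[249.6,189.6])*6)
E
```

```text
corner 0.0297 -0.0588
corner 0.0241 -0.0575
far/lip 0.0195 -0.0207
far/lip 0.0193 -0.0228
post@78 -0.0003 -0.0005
post@78 -0.0016 -0.001
corner E [[160.56449228 147.80592337]] S [[135.56751062 240.0754838 ]]
far E [[149.25458979 202.6860562 ]] S [[180.93514634 279.26556036]]
liptip E [[180.77951064 203.75350076]] S [[207.61600251 265.69993986]]
```

```bash
python3 -m handwheel '[{"dx":0,"dy":0.004,"dz":0,"ax":0,"ay":0,"az":0},{"dx":0,"dy":0.008,"dz":0,"ax":0,"ay":0,"az":0},{"dx":0.007,"dy":0.008,"dz":0,"ax":0,"ay":0,"az":0},{"dx":0.016,"dy":0.008,"dz":0,"ax":0,"ay":0,"az":0},{"dx":0.026,"dy":0.008,"dz":0,"ax":0,"ay":0,"az":0},{"dx":0.035,"dy":0.008,"dz":0,"ax":0,"ay":0,"az":0},{"dx":0.04,"dy":0.008,"dz":0,"ax":0,"ay":0,"az":0},{"dx":0.04,"dy":0.008,"dz":0,"ax":0,"ay":0,"az":0}]'
python3 - <<'E'
from h import *
st()
p=telemetry.observe()["position"]; a=np.radians(4.4);u=np.array([np.cos(a),np.sin(a)]);v=np.array([-u[1],u[0]])
d=p[:2]+[-.001,.001]-[.762,.0695]; print("crossbar",d@u+.21,"shaft",d@v)
for n in("side","scene"):
    im=cv2.cvtColor(get_image(n),cv2.COLOR_RGB2BGR); cv2.imwrite(f"pics/{n}8.png",im)
    if n=="side": crop(im,230,190,120,80,6,"pics/sd8.png")
    if n=="scene": crop(im,250,190,120,80,6,"pics/sc8.png")
E
```

```text
time_s: 11.72
position: [0.5908, 0.0352, 0.0396]
tool_rot: [0.679, 0.734, -0.0, 0.0]
ft_force: [-0.2, -1.2, -1.0]
opening: 0.0226
t 11.725 pos [0.5908 0.0352 0.0396] yaw 94.4 zax [-0. -0. -1.] F [-0.2 -1.2 -1. ] T [-0.04 -0.02 -0.03] op 0.0226 q [-0.05  0.5  -0.15  0.92 -0.   -0.12]
crossbar 0.03578120488223885 shaft -0.0200365829523073
```

View pics/sd8.png

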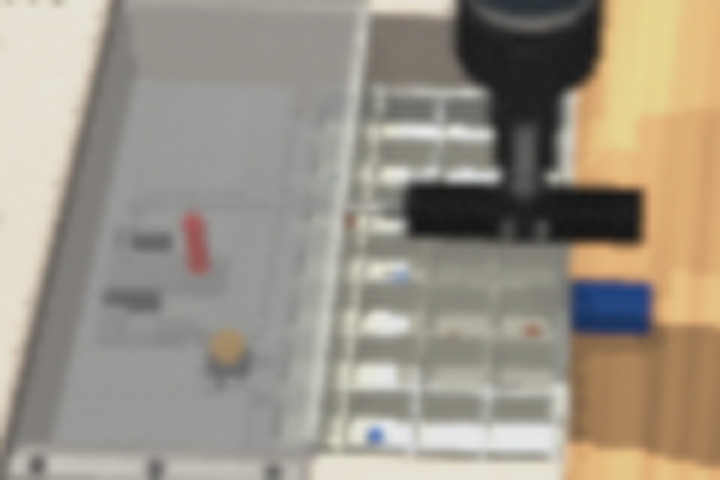

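View pics/sc8.png

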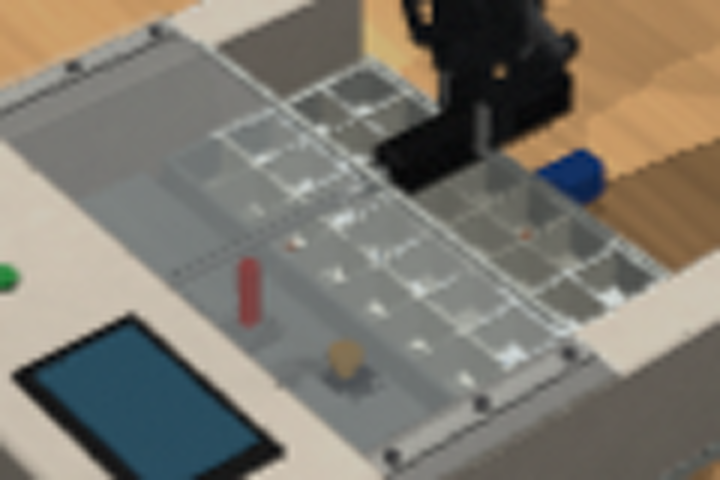

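```bash
python3 -m handwheel '[{"dx":0,"dy":-0.01,"dz":0,"ax":0,"ay":0,"az":0},{"dx":0,"dy":-0.018,"dz":0,"ax":0,"ay":0,"az":0},{"dx":0,"dy":-0.024,"dz":0,"ax":0,"ay":0,"az":0},{"dx":0,"dy":-0.028,"dz":0,"ax":0,"ay":0,"az":0},{"dx":0,"dy":-0.032,"dz":0,"ax":0,"ay":0,"az":0},{"dx":0,"dy":-0.036,"dz":0,"ax":0,"ay":0,"az":0},{"dx":0,"dy":-0.04,"dz":0,"ax":0,"ay":0,"az":0},{"dx":0,"dy":-0.04,"dz":0,"ax":0,"ay":0,"az":0}]'
python3 - <<'E'
from h import *
st()
for n in("side","scene"):
    im=cv2.cvtColor(get_image(n),cv2.COLOR_RGB2BGR); cv2.imwrite(f"pics/{n}9.png",im)
    if n=="side": crop(im,230,190,120,80,6,"pics/sd9.png")
    if n=="scene": crop(im,250,190,120,80,6,"pics/sc9.png")
E
```

```text
time_s: 12.82
position: [0.5508, 0.0316, 0.0397]
tool_rot: [0.68, 0.733, -0.0, -0.0]
ft_force: [2.8, -0.3, -2.7]
opening: 0.0228
t 12.825 pos [0.5508 0.0316 0.0397] yaw 94.36 zax [-0.  0. -1.] F [ 2.8 -0.3 -2.7] T [ 0.04 -0.38 -0.01] op 0.0228 q [-0.06  0.43 -0.27  0.87  0.   -0.13]
```

View pics/sd9.png

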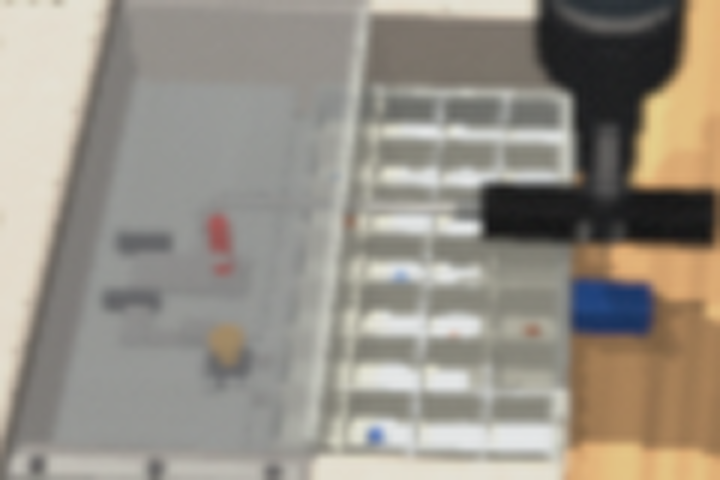

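```bash
python3 -m handwheel '[{"dx":0,"dy":-0.004,"dz":0,"ax":0,"ay":0,"az":0},{"dx":0,"dy":-0.008,"dz":0,"ax":0,"ay":0,"az":0},{"dx":0,"dy":-0.012,"dz":0,"ax":0,"ay":0,"az":0},{"dx":0,"dy":-0.015,"dz":0,"ax":0,"ay":0,"az":0},{"dx":0,"dy":-0.017,"dz":0,"ax":0,"ay":0,"az":0},{"dx":0,"dy":-0.017,"dz":0,"ax":0,"ay":0,"az":0}]'
python3 - <<'E'
from h import *
st()
E
python3 -m handwheel '[{"dx":0,"dy":-0.001,"dz":0,"ax":0,"ay":0,"az":0},{"dx":0,"dy":-0.002,"dz":0,"ax":0,"ay":0,"az":0},{"dx":0,"dy":-0.002,"dz":0,"ax":0,"ay":0,"az":0}]'
python3 - <<'E'
from h import *
st()
E
```

```text
time_s: 13.68
position: [0.5347, 0.0304, 0.0399]
tool_rot: [0.68, 0.733, 0.001, 0.0]
ft_force: [4.1, 0.5, -2.9]
opening: 0.0223
t 13.675 pos [0.5347 0.0304 0.0399] yaw 94.36 zax [ 0.001  0.    -1.   ] F [ 4.1  0.5 -2.9] T [ 0.18 -0.77 -0.03] op 0.0223 q [-0.06  0.4  -0.32  0.85  0.   -0.14]
time_s: 14.05
position: [0.5347, 0.0304, 0.0403]
tool_rot: [0.68, 0.734, 0.002, 0.001]
ft_force: [8.2, 1.7, -2.6]
opening: 0.0225
t 14.05 pos [0.5347 0.0304 0.0403] yaw 94.36 zax [ 0.005  0.001 -1.   ] F [ 8.2  1.7 -2.6] T [ 0.21 -1.25 -0.05] op 0.0225 q [-0.06  0.4  -0.32  0.85  0.   -0.14]
```

```bash
python3 - <<'E'
from h import *
for n in("side","scene"):
    im=cv2.cvtColor(get_image(n),cv2.COLOR_RGB2BGR); cv2.imwrite(f"pics/{n}10.png",im)
    if n=="side": crop(im,230,190,120,80,6,"pics/sd10.png")
    if n=="scene": crop(im,250,190,120,80,6,"pics/sc10.png")
st()
ms,md=camera_model("scene"),camera_model("side")
a=np.radians(4.4);u=np.array([np.cos(a),np.sin(a),0]);P=np.array([.762,.0695,.09])
for t in(.021,.027,.03):
  for z in(.09,.06):
    Q=P-u*t;Q[2]=z; print(t,z,"E",(proj(md,Q)-[229.6,189.6])*6,"S",(proj(ms,Q)-[249.6,189.6])*6)
E
```

```text
t 14.15 pos [0.5347 0.0304 0.0403] yaw 94.36 zax [ 0.005  0.001 -1.   ] F [ 9.5  1.  -3.3] T [ 0.21 -1.21 -0.05] op 0.0226 q [-0.06  0.4  -0.32  0.85  0.   -0.14]
0.021 0.09 E [[233.39989759 220.28416661]] S [[280.80100846 242.74640415]]
0.021 0.06 E [[237.99849987 256.60244031]] S [[281.42022029 286.86748073]]
0.027 0.09 E [[244.75410152 220.66908709]] S [[289.99356045 238.04072763]]
0.027 0.06 E [[249.14545773 256.98145006]] S [[290.49667635 282.12330928]]
0.03 0.09 E [[250.43147096 220.8615564 ]] S [[294.57446891 235.69575603]]
0.03 0.06 E [[254.71919446 257.17096369]] S [[295.0199201  279.75905569]]
```

View pics/sd10.png

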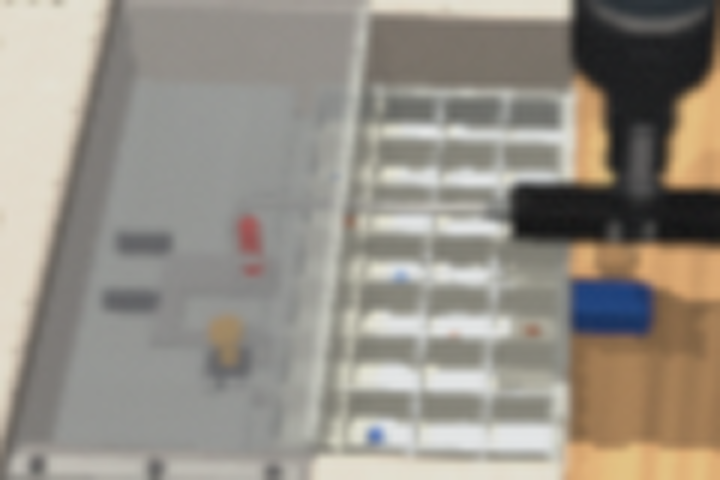

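View pics/sc10.png

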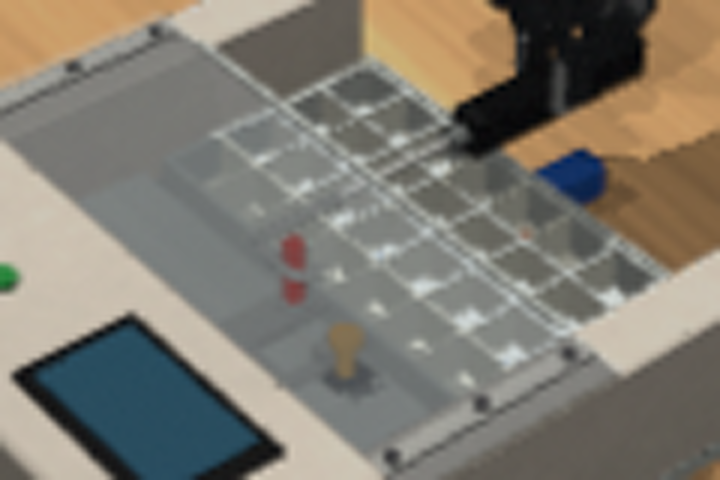

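```bash
python3 -m handwheel '[{"dx":0,"dy":0.006,"dz":0,"ax":0,"ay":0,"az":0},{"dx":0,"dy":0.014,"dz":0,"ax":0,"ay":0,"az":0},{"dx":0,"dy":0.022,"dz":0,"ax":0,"ay":0,"az":0},{"dx":0,"dy":0.029,"dz":0,"ax":0,"ay":0,"az":0},{"dx":0,"dy":0.03,"dz":0,"ax":0,"ay":0,"az":0},{"dx":0,"dy":0.03,"dz":0,"ax":0,"ay":0,"az":0}]'
python3 - <<'E'
from h import *
st()
p=telemetry.observe()["position"]; a=np.radians(4.4);u=np.array([np.cos(a),np.sin(a)]);v=np.array([-u[1],u[0]])
d=p[:2]+[-.001,.001]-([.762,.0695]-.03*u); print("crossbar",d@u+.21,"shaft",d@v)
E
```

```text
time_s: 14.9
position: [0.5618, 0.0325, 0.0394]
tool_rot: [0.68, 0.734, -0.0, -0.0]
ft_force: [-0.6, 0.4, -1.1]
opening: 0.0224
t 14.9 pos [0.5618 0.0325 0.0394] yaw 94.36 zax [-0.001  0.    -1.   ] F [-0.6  0.4 -1.1] T [ 0.03  0.02 -0.05] op 0.0224 q [-0.05  0.45 -0.24  0.88  0.   -0.13]
crossbar 0.03662095807519175 shaft -0.02042827693190236
```

```bash
python3 -m handwheel '[{"dx":-0.007,"dy":0,"dz":0,"ax":0,"ay":0,"az":0},{"dx":-0.018,"dy":0,"dz":0,"ax":0,"ay":0,"az":0},{"dx":-0.03,"dy":0,"dz":0,"ax":0,"ay":0,"az":0},{"dx":-0.04,"dy":0,"dz":0,"ax":0,"ay":0,"az":0},{"dx":-0.046,"dy":0,"dz":0,"ax":0,"ay":0,"az":0},{"dx":-0.046,"dy":0,"dz":0,"ax":0,"ay":0,"az":0}]'
python3 - <<'E'
from h import *
st()
for n in("side",):
    im=cv2.cvtColor(get_image(n),cv2.COLOR_RGB2BGR); cv2.imwrite(f"pics/{n}11.png",im)
    crop(im,230,190,120,80,6,"pics/sd11.png")
E
```

```text
time_s: 15.65
position: [0.5656, -0.0139, 0.0396]
tool_rot: [0.68, 0.733, 0.0, -0.0]
ft_force: [0.6, -0.1, -1.8]
opening: 0.0227
t 15.65 pos [ 0.5656 -0.0139  0.0396] yaw 94.31 zax [ 0.  0. -1.] F [ 0.6 -0.1 -1.8] T [-0.02  0.05  0.02] op 0.0227 q [-0.14  0.45 -0.23  0.89  0.   -0.21]
```

View pics/sd11.png

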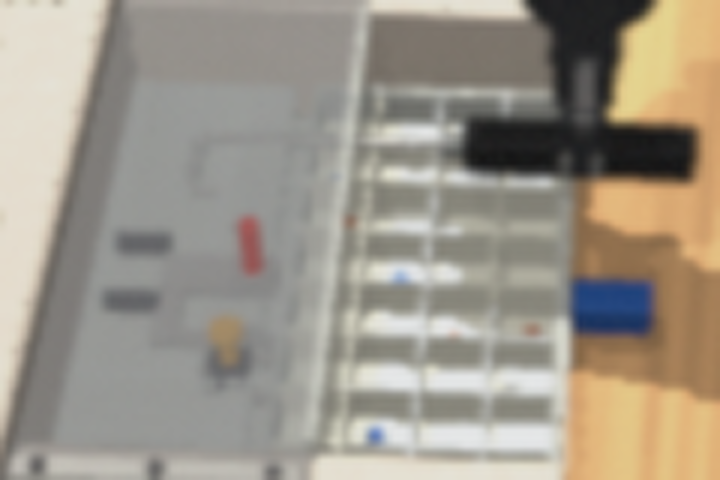

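```bash
python3 -m handwheel '[{"dx":0,"dy":-0.02,"dz":0,"ax":0,"ay":0,"az":0},{"dx":0,"dy":-0.045,"dz":0,"ax":0,"ay":0,"az":0},{"dx":0,"dy":-0.075,"dz":0,"ax":0,"ay":0,"az":0},{"dx":0,"dy":-0.105,"dz":0,"ax":0,"ay":0,"az":0},{"dx":0,"dy":-0.122,"dz":0,"ax":0,"ay":0,"az":0},{"dx":0,"dy":-0.124,"dz":0,"ax":0,"ay":0,"az":0},{"dx":0,"dy":-0.124,"dz":-0.03,"ax":0,"ay":0,"az":0},{"dx":0,"dy":-0.124,"dz":-0.075,"ax":0,"ay":0,"az":0}]'
python3 - <<'E'
from h import *
st(); off([.4765,-.2735,.126],76.15)
E
```

```text
time_s: 16.7
position: [0.4415, -0.0224, 0.1146]
tool_rot: [0.68, 0.734, -0.0, -0.001]
ft_force: [1.0, 0.1, -1.1]
opening: 0.0229
t 16.7 pos [ 0.4415 -0.0224  0.1146] yaw 94.38 zax [-0.002  0.001 -1.   ] F [ 1.   0.1 -1.1] T [-0.02  0.    0.01] op 0.0229 q [-0.19  0.16 -0.43  0.98  0.   -0.27]
off [-0.2531  0.0157 -0.0117] rot [-0.12 -0.03 18.23] yaw now 94.38
```

```bash
python3 -m handwheel '[{"dx":-0.025,"dy":0,"dz":-0.012,"ax":0,"ay":0,"az":1},{"dx":-0.065,"dy":0.003,"dz":-0.012,"ax":0,"ay":0,"az":4},{"dx":-0.105,"dy":0.006,"dz":-0.012,"ax":0,"ay":0,"az":8},{"dx":-0.15,"dy":0.009,"dz":-0.012,"ax":0,"ay":0,"az":12},{"dx":-0.195,"dy":0.012,"dz":-0.012,"ax":0,"ay":0,"az":15},{"dx":-0.235,"dy":0.015,"dz":-0.012,"ax":0,"ay":0,"az":18},{"dx":-0.253,"dy":0.016,"dz":-0.012,"ax":0,"ay":0,"az":18.2},{"dx":-0.253,"dy":0.016,"dz":-0.012,"ax":0,"ay":0,"az":18.2}]'
python3 - <<'E'
from h import *
st(); off([.4765,-.2735,-.0235],76.15)
E
```

```text
time_s: 17.7
position: [0.4777, -0.2744, 0.1264]
tool_rot: [0.787, 0.617, 0.0, -0.0]
ft_force: [0.0, 0.1, -2.4]
opening: 0.0226
t 17.7 pos [ 0.4777 -0.2744  0.1264] yaw 76.13 zax [ 0.  0. -1.] F [ 0.   0.1 -2.4] T [0.03 0.04 0.06] op 0.0226 q [-0.64  0.36 -0.14  1.08  0.   -0.39]
off [ 0.0005 -0.0014  0.1499] rot [ 0.02 -0.03 -0.02] yaw now 76.13
```

```bash
python3 -m handwheel '[{"dx":0,"dy":0,"dz":0.04,"ax":0,"ay":0,"az":0},{"dx":0,"dy":0,"dz":0.08,"ax":0,"ay":0,"az":0},{"dx":0,"dy":0,"dz":0.115,"ax":0,"ay":0,"az":0},{"dx":0,"dy":0,"dz":0.132,"ax":0,"ay":0,"az":0},{"dx":0,"dy":0,"dz":0.14,"ax":0,"ay":0,"az":0},{"dx":0,"dy":0,"dz":0.144,"ax":0,"ay":0,"az":0},{"dx":0,"dy":0,"dz":0.146,"ax":0,"ay":0,"az":0},{"dx":0,"dy":0,"dz":0.146,"ax":0,"ay":0,"az":0}]'
python3 - <<'E'
from h import *
st()
E
python3 -m handwheel '[{"dx":0,"dy":0,"dz":0.0015,"ax":0,"ay":0,"az":0},{"dx":0,"dy":0,"dz":0.003,"ax":0,"ay":0,"az":0},{"dx":0,"dy":0,"dz":0.003,"ax":0,"ay":0,"az":0}]'
python3 - <<'E'
from h import *
st()
E
```

```text
time_s: 18.7
position: [0.4775, -0.2741, -0.0188]
tool_rot: [0.787, 0.617, 0.0, 0.001]
ft_force: [-0.4, 0.1, -1.3]
opening: 0.0222
t 18.7 pos [ 0.4775 -0.2741 -0.0188] yaw 76.16 zax [ 0.001 -0.001 -1.   ] F [-0.4  0.1 -1.3] T [ 0.01  0.05 -0.04] op 0.0222 q [-0.64  0.49 -0.34  0.73  0.   -0.39]
time_s: 19.08
position: [0.4769, -0.2738, -0.0225]
tool_rot: [0.787, 0.617, 0.0, -0.0]
ft_force: [0.1, -0.2, -1.8]
opening: 0.0226
t 19.075 pos [ 0.4769 -0.2738 -0.0225] yaw 76.15 zax [-0.  0. -1.] F [ 0.1 -0.2 -1.8] T [-0.04  0.1   0.02] op 0.0226 q [-0.64  0.5  -0.35  0.73  0.   -0.39]
```

```bash
python3 -m handwheel '[{"dx":0,"dy":0,"dz":0.001,"ax":0,"ay":0,"az":0},{"dx":0,"dy":0,"dz":0.002,"ax":0,"ay":0,"az":0},{"dx":0,"dy":0,"dz":0.002,"ax":0,"ay":0,"az":0}]'
python3 - <<'E'
from h import *
st()
im=cv2.cvtColor(get_image("scene"),cv2.COLOR_RGB2BGR);crop(im,240,120,130,100,6,"pics/sc12.png")
E
```

```text
time_s: 19.45
position: [0.4771, -0.2739, -0.024]
tool_rot: [0.787, 0.617, 0.0, 0.0]
ft_force: [-1.9, 2.1, 4.3]
opening: 0.0223
t 19.45 pos [ 0.4771 -0.2739 -0.024 ] yaw 76.16 zax [ 0. -0. -1.] F [-1.9  2.1  4.3] T [ 0.15  0.27 -0.01] op 0.0223 q [-0.64  0.5  -0.35  0.72  0.   -0.39]
```

View pics/sc12.png

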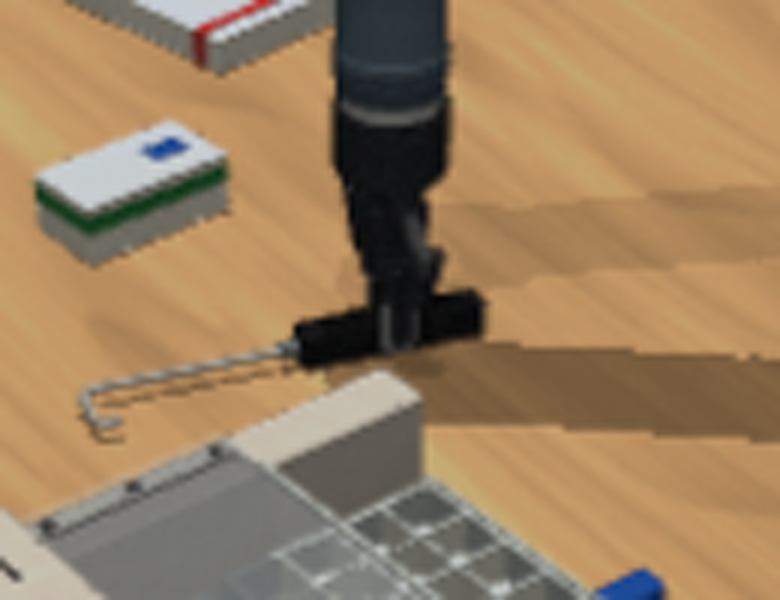

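```bash
python3 -m handwheel '[{"dx":0,"dy":0,"dz":0,"ax":0,"ay":0,"az":0},{"dx":0,"dy":0,"dz":0,"ax":0,"ay":0,"az":0},{"dx":0,"dy":0,"dz":0,"ax":0,"ay":0,"az":0},{"dx":0,"dy":0,"dz":0,"ax":0,"ay":0,"az":0},{"dx":0,"dy":0,"dz":-0.02,"ax":0,"ay":0,"az":0},{"dx":0,"dy":0,"dz":-0.06,"ax":0,"ay":0,"az":0},{"dx":0,"dy":0,"dz":-0.11,"ax":0,"ay":0,"az":0},{"dx":0,"dy":0,"dz":-0.15,"ax":0,"ay":0,"az":0}]' 0
python3 - <<'E'
from h import *
st()
u=np.array([np.cos(np.radians(4.4)),np.sin(np.radians(4.4))])
P=np.array([.762,.0695])
F=P-.2*u; print("feeder origin",F,"grip",F-.023*u)
off([*(F-.06*u),.126],94.4)
E
```

```text
time_s: 20.5
position: [0.4774, -0.2741, 0.1276]
tool_rot: [0.787, 0.617, 0.0, 0.001]
ft_force: [-0.1, -1.3, 0.1]
opening: 0.0856
t 20.5 pos [ 0.4774 -0.2741  0.1276] yaw 76.16 zax [ 0.001 -0.001 -1.   ] F [-0.1 -1.3  0.1] T [-0.05 -0.    0.  ] op 0.0856 q [-0.64  0.36 -0.14  1.08  0.   -0.39]
feeder origin [0.56258945 0.05415619] grip [0.53965724 0.05239166]
off [ 0.3203 -0.0527  0.0014] rot [  0.07   0.03 -18.24] yaw now 76.16
```

```bash
python3 -m handwheel '[{"dx":0.03,"dy":-0.005,"dz":-0.03,"ax":0,"ay":0,"az":-2},{"dx":0.075,"dy":-0.013,"dz":-0.055,"ax":0,"ay":0,"az":-5},{"dx":0.125,"dy":-0.021,"dz":-0.055,"ax":0,"ay":0,"az":-8},{"dx":0.175,"dy":-0.029,"dz":-0.055,"ax":0,"ay":0,"az":-11},{"dx":0.225,"dy":-0.037,"dz":-0.055,"ax":0,"ay":0,"az":-14},{"dx":0.275,"dy":-0.045,"dz":-0.055,"ax":0,"ay":0,"az":-17},{"dx":0.32,"dy":-0.053,"dz":-0.055,"ax":0,"ay":0,"az":-18.2},{"dx":0.32,"dy":-0.053,"dz":-0.055,"ax":0,"ay":0,"az":-18.2}]'
python3 - <<'E'
from h import *
st()
m=camera_model("wrist"); im=cv2.cvtColor(get_image("wrist"),cv2.COLOR_RGB2BGR); cv2.imwrite("pics/w13.png",im)
hsv=cv2.cvtColor(im,cv2.COLOR_BGR2HSV);k=cv2.inRange(hsv,(105,150,40),(125,255,255))
N,l,s,c=cv2.connectedComponentsWithStats(k)
for i in range(1,N):
    if s[i,4]>100:
        r=cv2.minAreaRect(np.argwhere(l==i)[:,::-1].astype(np.float32));print(s[i],c[i],r)
        for q in cv2.boxPoints(r): print(q,onz(m,q,.042).round(4))
im=cv2.cvtColor(get_image("scene"),cv2.COLOR_RGB2BGR);crop(im,200,120,200,150,4,"pics/sc13.png")
E
```

```text
time_s: 21.5
position: [0.5019, 0.0522, 0.1806]
tool_rot: [0.678, 0.735, 0.0, -0.0]
ft_force: [0.8, 0.0, -0.1]
opening: 0.0854
t 21.5 pos [0.5019 0.0522 0.1806] yaw 94.64 zax [-0.     0.001 -1.   ] F [ 0.8  0.  -0.1] T [-0.07  0.   -0.01] op 0.0854 q [-0.02  0.24 -0.16  1.17  0.   -0.1 ]
[309 189  18  37 627] [317.78787879 207.19298246] ((317.5, 207.0), (36.0, 17.0), 90.0)
[309. 189.] [0.5169 0.0433 0.042 ]
[326. 189.] [0.5153 0.0631 0.042 ]
[326. 225.] [0.561  0.0672 0.042 ]
[309. 225.] [0.5626 0.0466 0.042 ]
```

View pics/w13.png

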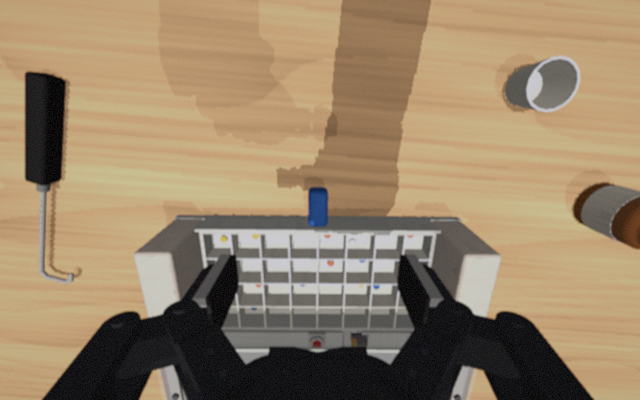

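View pics/sc13.png

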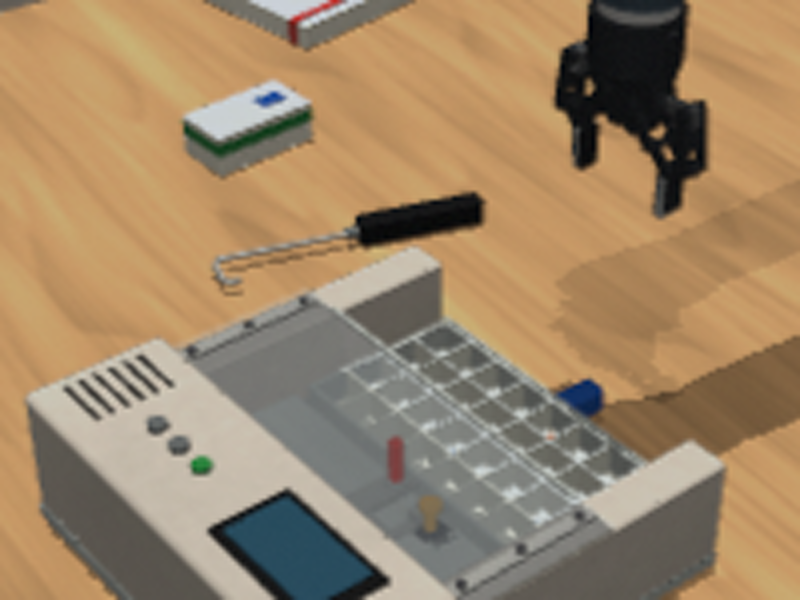

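```bash
python3 - <<'E'
from h import *
off([.536,.0548,.06],94.4); off([.536,.0548,-.018],94.4)
E
```

```text
off [0.0026 0.0343 0.1205] rot [-0.01  0.03  0.01] yaw now 94.41
off [0.0027 0.0343 0.1985] rot [-0.01  0.03  0.01] yaw now 94.41
```

```bash
python3 -m handwheel '[{"dx":0.002,"dy":0.02,"dz":0.03,"ax":0,"ay":0,"az":0},{"dx":0.003,"dy":0.034,"dz":0.07,"ax":0,"ay":0,"az":0},{"dx":0.003,"dy":0.034,"dz":0.115,"ax":0,"ay":0,"az":0},{"dx":0.003,"dy":0.034,"dz":0.155,"ax":0,"ay":0,"az":0},{"dx":0.003,"dy":0.034,"dz":0.18,"ax":0,"ay":0,"az":0},{"dx":0.003,"dy":0.034,"dz":0.194,"ax":0,"ay":0,"az":0},{"dx":0.003,"dy":0.034,"dz":0.198,"ax":0,"ay":0,"az":0},{"dx":0.003,"dy":0.034,"dz":0.198,"ax":0,"ay":0,"az":0}]'
python3 - <<'E'
from h import *
st()
im=cv2.cvtColor(get_image("wrist"),cv2.COLOR_RGB2BGR); cv2.imwrite("pics/w14.png",im)
E
```

```text
time_s: 22.6
position: [0.5366, 0.0547, -0.0167]
tool_rot: [0.68, 0.733, 0.0, 0.0]
ft_force: [0.1, -0.4, 0.7]
opening: 0.0854
t 22.6 pos [ 0.5366  0.0547 -0.0167] yaw 94.32 zax [ 0.001  0.    -1.   ] F [ 0.1 -0.4  0.7] T [ 0.05 -0.01  0.02] op 0.0854 q [-0.02  0.47 -0.37  0.72  0.   -0.09]
```

View pics/w14.png

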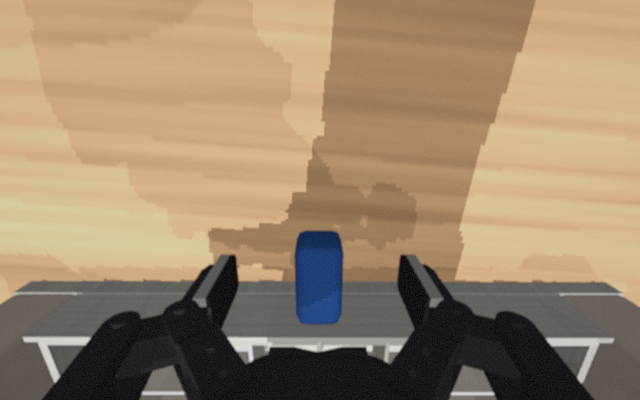

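Grip centred at column 319 between fingers. Close.

```bash
python3 -m handwheel '[{"dx":0,"dy":0,"dz":0,"ax":0,"ay":0,"az":0},{"dx":0,"dy":0,"dz":0,"ax":0,"ay":0,"az":0},{"dx":0,"dy":0,"dz":0,"ax":0,"ay":0,"az":0},{"dx":0,"dy":0,"dz":0,"ax":0,"ay":0,"az":0},{"dx":0,"dy":0,"dz":0,"ax":0,"ay":0,"az":0}]' 1 60
python3 - <<'E'
from h import *
st()
E
```

```text
time_s: 23.28
position: [0.5359, 0.0552, -0.017]
tool_rot: [0.68, 0.733, 0.0, 0.0]
ft_force: [-1.4, -0.2, 4.4]
opening: 0.0231
t 23.275 pos [ 0.5359  0.0552 -0.017 ] yaw 94.35 zax [ 0.  0. -1.] F [-1.4 -0.2  4.4] T [ 0.02  0.25 -0.15] op 0.0231 q [-0.02  0.47 -0.37  0.72  0.   -0.09]
```

Gripped. Draw out in gentle steps.

```bash
python3 -m handwheel '[{"dx":0,"dy":-0.004,"dz":0,"ax":0,"ay":0,"az":0},{"dx":0,"dy":-0.012,"dz":0,"ax":0,"ay":0,"az":0},{"dx":0,"dy":-0.022,"dz":0,"ax":0,"ay":0,"az":0},{"dx":0,"dy":-0.034,"dz":0,"ax":0,"ay":0,"az":0},{"dx":0,"dy":-0.046,"dz":0,"ax":0,"ay":0,"az":0},{"dx":0,"dy":-0.058,"dz":0,"ax":0,"ay":0,"az":0},{"dx":0,"dy":-0.068,"dz":0,"ax":0,"ay":0,"az":0},{"dx":0,"dy":-0.072,"dz":0,"ax":0,"ay":0,"az":0}]'
python3 - <<'E'
from h import *
st()
E
python3 -m handwheel '[{"dx":0,"dy":-0.01,"dz":0,"ax":0,"ay":0,"az":0},{"dx":0,"dy":-0.02,"dz":0,"ax":0,"ay":0,"az":0},{"dx":0,"dy":-0.028,"dz":0,"ax":0,"ay":0,"az":0},{"dx":0,"dy":-0.034,"dz":0,"ax":0,"ay":0,"az":0},{"dx":0,"dy":-0.038,"dz":0,"ax":0,"ay":0,"az":0},{"dx":0,"dy":-0.038,"dz":0,"ax":0,"ay":0,"az":0}]'
python3 - <<'E'
from h import *
st()
E
```

```text
time_s: 24.28
position: [0.4631, 0.0498, -0.017]
tool_rot: [0.68, 0.733, 0.0, -0.0]
ft_force: [2.7, 2.3, 4.4]
opening: 0.0228
t 24.275 pos [ 0.4631  0.0498 -0.017 ] yaw 94.36 zax [ 0.     0.001 -1.   ] F [2.7 2.3 4.4] T [ 0.36 -0.51 -0.12] op 0.0228 q [-0.03  0.35 -0.57  0.65  0.   -0.11]
time_s: 25.02
position: [0.4262, 0.0471, -0.0171]
tool_rot: [0.68, 0.734, 0.001, 0.0]
ft_force: [4.1, 3.1, 5.3]
opening: 0.0229
t 25.025 pos [ 0.4262  0.0471 -0.0171] yaw 94.37 zax [ 0.002  0.001 -1.   ] F [4.1 3.1 5.3] T [ 0.5  -0.63 -0.16] op 0.0229 q [-0.04  0.29 -0.67  0.61  0.   -0.12]
```

Travel 0.110 by the tool; press on a little to confirm the stop.

```bash
python3 -m handwheel '[{"dx":0,"dy":-0.001,"dz":0,"ax":0,"ay":0,"az":0},{"dx":0,"dy":-0.002,"dz":0,"ax":0,"ay":0,"az":0},{"dx":0,"dy":-0.003,"dz":0,"ax":0,"ay":0,"az":0},{"dx":0,"dy":-0.003,"dz":0,"ax":0,"ay":0,"az":0}]'
python3 - <<'E'
from h import *
st()
E
```

```text
time_s: 25.52
position: [0.4265, 0.0471, -0.017]
tool_rot: [0.68, 0.734, 0.003, 0.002]
ft_force: [10.9, 5.4, -5.8]
opening: 0.0233
t 25.525 pos [ 0.4265  0.0471 -0.017 ] yaw 94.37 zax [ 0.006  0.002 -1.   ] F [10.9  5.4 -5.8] T [ 0.67 -1.82 -0.16] op 0.0233 q [-0.04  0.29 -0.67  0.6   0.   -0.12]
```

```bash
python3 -m handwheel '[{"dx":0,"dy":0.0015,"dz":0,"ax":0,"ay":0,"az":0},{"dx":0,"dy":0.0015,"dz":0,"ax":0,"ay":0,"az":0}]'
python3 -m handwheel '[{"dx":0,"dy":0,"dz":0,"ax":0,"ay":0,"az":0},{"dx":0,"dy":0,"dz":0,"ax":0,"ay":0,"az":0},{"dx":0,"dy":0,"dz":0,"ax":0,"ay":0,"az":0},{"dx":0,"dy":0,"dz":0,"ax":0,"ay":0,"az":0},{"dx":0,"dy":0,"dz":-0.02,"ax":0,"ay":0,"az":0},{"dx":0,"dy":0,"dz":-0.06,"ax":0,"ay":0,"az":0},{"dx":0,"dy":0,"dz":-0.11,"ax":0,"ay":0,"az":0},{"dx":0,"dy":0,"dz":-0.17,"ax":0,"ay":0,"az":0}]' 0
python3 - <<'E'
from h import *
st()
for n in("side","scene"):
    im=cv2.cvtColor(get_image(n),cv2.COLOR_RGB2BGR); cv2.imwrite(f"pics/{n}15.png",im)
m=camera_model("wrist"); im=cv2.cvtColor(get_image("wrist"),cv2.COLOR_RGB2BGR); cv2.imwrite("pics/w15.png",im)
hsv=cv2.cvtColor(im,cv2.COLOR_BGR2HSV);k=cv2.inRange(hsv,(105,150,40),(125,255,255))
N,l,s,c=cv2.connectedComponentsWithStats(k)
for i in range(1,N):
    if s[i,4]>200: x,y,w,h,A=s[i];print(s[i],[onz(m,q,.042).round(4) for q in((x,y),(x+w-1,y),(x+w-1,y+h-1),(x,y+h-1))])
E
```

```text
time_s: 25.78
position: [0.4264, 0.0471, -0.017]
tool_rot: [0.68, 0.734, 0.002, 0.001]
ft_force: [7.2, 3.4, 0.5]
opening: 0.0228
time_s: 26.78
position: [0.4233, 0.0466, 0.1534]
tool_rot: [0.68, 0.733, -0.001, -0.001]
ft_force: [1.3, -0.4, -1.1]
opening: 0.0852
t 26.775 pos [0.4233 0.0466 0.1534] yaw 94.35 zax [-0.002  0.    -1.   ] F [ 1.3 -0.4 -1.1] T [ 0.02 -0.14 -0.01] op 0.0852 q [-0.04  0.1  -0.4   1.07 -0.   -0.12]
[309 161  20  42 795] [array([0.4078, 0.0355, 0.042 ]), array([0.4063, 0.0553, 0.042 ]), array([0.4519, 0.0594, 0.042 ]), array([0.4535, 0.0385, 0.042 ])]
```

View pics/side15.png

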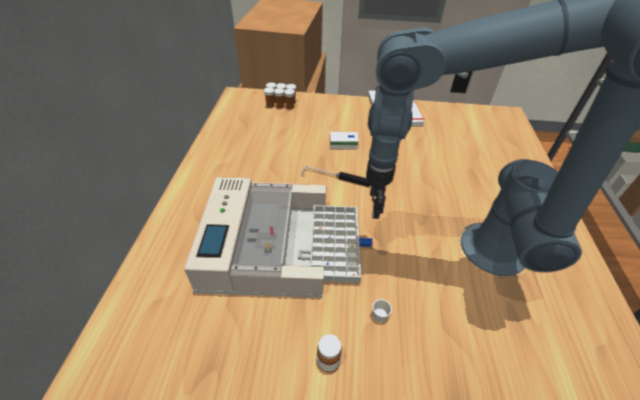

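View pics/scene15.png

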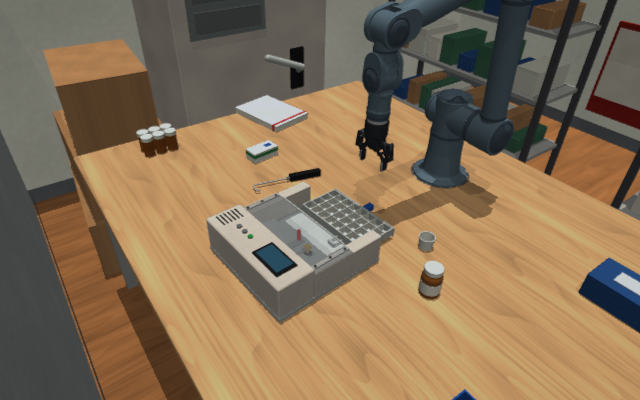

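View pics/w15.png

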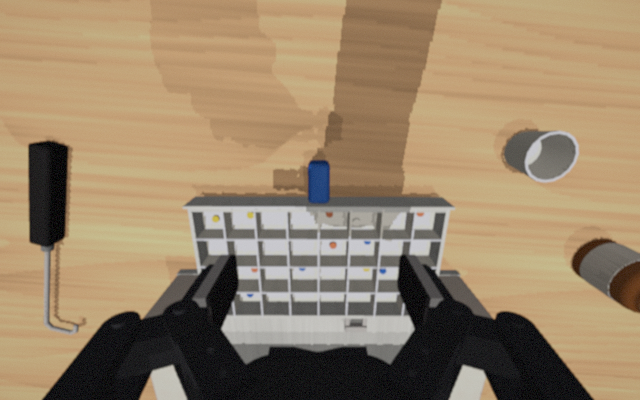

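```bash
python3 -m handwheel '[{"dx":0,"dy":0,"dz":0,"ax":0,"ay":0,"az":0},{"dx":0,"dy":0,"dz":0,"ax":0,"ay":0,"az":0},{"dx":0,"dy":0,"dz":0,"ax":0,"ay":0,"az":0}]'
python3 - <<'E'
from h import *
a,b=cv2.imread("pics/side0.png"),cv2.imread("pics/side15.png")
for n,(x0,y0,x1,y1) in dict(cup=(368,296,394,324),bottle=(314,332,344,372),carton=(326,128,362,152)).items(): print(n,cv2.absdiff(a,b)[y0:y1,x0:x1].mean())
from rig import arm
print(arm.finish_job()); st()
E
```

```text
time_s: 27.3
position: [0.4235, 0.0467, 0.1513]
tool_rot: [0.68, 0.733, -0.001, -0.001]
ft_force: [0.3, 0.4, 0.4]
opening: 0.0855
cup 9.788461538461538
bottle 9.113055555555556
carton 9.51929012345679
the job is handed in; nothing more can be done
None
the job is handed in; nothing more can be done
```

The job is done and handed in at 27.3 s. I hooked the red release post with the rod, pulled it to its stop and laid the rod flat back where it had been. I then drew the tray out by its blue grip and let go.

**Last checks**
- **Release:** the post stopped moving while the pull rose to about 8–9 N. The pictures put it about 30 mm forward, with the plunger raised, and it was still there at the end.
- **Tray:** it stopped with the pull rising to about 11 N. The grip's position in the wrist pictures moved about 109 mm, against the 110 mm stop.
- **Rod:** it was set down with about 4 N of contact and looks level in the pictures.
- **Bottle, carton and cup:** they are at the same places in the pictures as at the start. The before/after pixel difference was about 9–10 grey levels for each of the three; I put that even difference down to image noise.

**What disagreed or failed**
- **Finger height:** the reported TCP lay about 30 mm beyond the real fingertips. My first grasp therefore closed just above the handle, without visibly moving the rod. I measured the offset in the pictures, corrected for it and grasped again.
- **Refused call:** one early move was refused for missing keys and had no effect.

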